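# Load a load-cell bar on an inclined sine-plate fixture

## Task

Load the longer of the two load-cell bars into the inclined fixture. Pull the plunger knob on the fixture's dust cover and slide the cover up the slope until the plunger springs into the upper hole and locks it there; then lay the bar flat on the bared sloping bed, lengthwise along the ledge and resting snugly against it, setting it down gently without dropping it. Leave the shorter bar and the weight where they are.

Things in the scene. Friction and masses are not known exactly. Their poses are not given: they have to be found in the camera images.
- bed: Sloping bed of the fixture: ground steel plate tilted 25 degrees, low side towards the robot and its left, on a 146 x 180 mm base. Origin: on its surface at the ledge's face, midway across, 40 mm above the bench. x: up the slope; y: level, along the ledge; z: square out of the bed. Surface x -12 to 136, y -88 to 88 (mm). Slick: a loose bar slides down to the ledge. The cover hides it; opened, x 0 to 64 is bare.
- ledge (a point): Middle of the ledge at the bed's low side, at the bed's origin. The ledge is two dark blocks, at y -72 to -32 and 32 to 72 mm of the bed, faces at x = 0, 10 mm thick, 14 mm high (screw heads 17 mm). The 64 mm gap between them leaves room for a finger. Aluminium slideways run up both sides, 16 mm high, 140 mm free between their lips (y -70 to 70).
- upper_hole (a point): The plunger's upper hole, in the bed's surface at x = 124, y = 0 mm of the bed; it locks the cover open. The lower hole, which locks it closed, is at x = 60, y = 0, under the knob at the start.
- cover (a joint): Sliding dust cover: 3 mm sheet 70 x 143 mm, 7 to 10 mm above the bed, folded edge up to 18.5 mm at its low end. Value: travel up the slope (bed x), m: 0 closed, 0.064 open at the end stop, in line with the upper hole. Locked (2 mm play) until the plunger is pulled; then a few newtons move it. Unlocked, it sinks shut by its own weight; locked open, it settles at 0.062.
- plunger (a joint): Spring plunger carried by the cover. Value: how far its knob is pulled out along the bed's z, m: 0 pin fully in a hole, 0.012 at its stop. The round-ended 8 mm pin enters 8 mm deep, so it is free from about 0.008. Pull 6 N at first, 11 N at the stop. Let go between holes the pin rides on the plate; it springs into a hole (12 mm wide) when it meets one.
- knob (a point): Middle of the plunger's black round knob, which rides on the cover (bed x = 60, y = 0, z = 34.5 mm when closed and in). Diameter 30 mm, 23 mm at its foot; it reaches 8 mm above and 12 mm below this point along the bed's z. Under it a steel collar of diameter 21 mm stands 11 mm above the cover sheet.
- long_bar: The longer load-cell bar: aluminium block 34 mm wide (x), 120 mm long (y), 30 mm high (z), two cross holes through its sides, tapped holes in its top; about 0.31 kg. Origin: centre of its underside. Lies flat on the bench, the same side up as it shall lie on the bed; alike either way round. Seated, its origin is at about x = 17, z = 0 mm in the bed's frame, its y along the bed's y.
- short_bar: The shorter load-cell bar, alike but 80 mm long (34 mm wide, 30 mm high). Origin: centre of its underside. Not wanted; it lies on either side of the long one.
- test_weight: A calibration weight with a knob, 38 mm across, 65 mm high, standing to the left of the fixture (seen from the robot). Origin: centre of its underside. To be left alone.

How it is judged:
On the way:
1. the cover is slid fully open and locked there by the plunger (value of joint cover above 0.059 m and value of joint plunger below 0.003 m), for 0.2 s.
At the end, for the whole second after the job is handed in: Cover open (59 of its 64 mm or more), plunger in the upper hole (knob out under 3 mm); long bar at rest, flat on the bed (within 2 mm, 0.05 rad), lengthwise along the ledge (0.05 rad), its side within 3 mm of the ledge, between the slideways (all of step 1 and z of long_bar in the frame of bed between -0.002 and 0.002 m and x of long_bar in the frame of bed between 0.0145 and 0.02 m and y of long_bar in the frame of bed between -0.012 and 0.012 m and angle between the y axis of long_bar and the y axis of bed, either way round below 0.05 rad and angle between the z axis of long_bar and the z axis of bed, either way round below 0.05 rad and linear speed of long_bar below 0.01 m/s and angular speed of long_bar below 0.1 rad/s); the robot touches nothing.
It fails at once if the shorter bar is moved more than 20 mm (distance of short_bar from where it was at the start of the episode above 0.02 m).
It fails at once if the weight is moved more than 20 mm (distance of test_weight from where it was at the start of the episode above 0.02 m).
It fails at once if the long bar is dropped (it falls free faster than 0.5 m/s, as from more than about 13 mm) (linear speed of long_bar above 0.5 m/s and contact force between the fingers and long_bar below 0.5 N).
It also fails if it takes over 54 s, if anything falls off the work surface, if the arm or the gripper's body presses on something with over 40 N, if the wrist force passes 120 N, or if a joint passes its speed limit or range.

## Robot

A 6-joint arm with a two-finger parallel gripper is mounted at the origin on the work surface; the furniture and walls round the work are solid. World frame = base frame: x ahead of the robot, y to its left, z up, the work surface at z = 0. Lengths are in m, angles in rad, forces in N, time in s.
With the tool pointing down it reaches from about 0.35 to 0.925 m from the base axis. Payload 6.4 kg.
Tool frame: the origin (TCP) lies at the very end of the fingers, on their centre line; the grasp point (between the pads) lies 19 mm behind it (grasp_offset is the distance from the TCP to the grasp point, in m); x points along the fingers, z is the direction in which the jaws open and shut, and the axes are right-handed (so a half turn about x gives the same grasp; the last joint's range is limited). The gripper opens to 85 mm and grips with 20 to 120 N. Pads are 22 mm wide; open, the fingers measure 114 mm over their backs; the gripper's body (76 mm by 85 mm) begins 54 mm behind the grasp point. The pads swing forward as they close: fully open they stand 13 mm farther back than shut.
Start: joints at [-1.31, 0.245, 1.558, -0, 1.339, -0.174], TCP at [0.274, -0.59, 0.231] pointing down, gripper open.
Joint ranges: [-3.13, 3.13], [-1.02, 2.26], [0.13, 2.54], [-0.95, 4.09], [0.21, 2.88], [-2.74, 2.74]. Speed limits (rad/s): [2.57, 2.57, 3.14, 3.14, 3.14, 3.14].

## Interface

Orientations are given as a 3x3 rotation matrix whose columns are the frame's x, y, z axes.
In Python, from bench import observe, snapshot, get_calibration, finish_job, spot_in, grasp_offset gives the robot as it stands.
- The arm moves only by the tool play_rows, never from a script. Its argument "series" is a list that holds one entry, the list of rows, each a list of 7 numbers: the turn, a rotation vector about the tool's x, y, z in rad, then the shift along the tool's x, y, z in cm, then the opening in per cent of the stroke, from 0 (shut) to 100 (fully open). A call has exactly 5 rows; each row is the pose to reach, as a shift and turn from the pose commanded when the call began, along the tool's axes at that moment; what a row does not reach only later rows make up. A row lasts 1/10 s, in which the tool goes at most 50 mm and 8.59 degrees, less where a joint would pass 70% of its speed; a pose out of reach is approached as far as the arm can. A call with a gripper value outside its range is refused whole. The fingers move at their own pace and stop on an object; "grip_force" is the grip in N (left out, the last holds). Time passes only in rows, so rows that repeat a pose let the fingers close, or fill a call up. It gives the time, the measured TCP pose, the force and the opening at its end, in the units of the state.
- observe(): the state, without advancing time (a new reading comes with each control period).
- snapshot(name): name is "scene" or "top" or "wrist"; returns the picture (420x560x3 uint8, red, green, blue); there is no depth.
- get_calibration(name): a dict with "K" (3x3 intrinsics, pixels), "view" (4x4, takes a point from world to camera coordinates); the wrist camera has in their place "hand_eye" (4x4, takes a point from camera to tool coordinates, whose origin is the TCP and whose axes are the tool frame's). Camera axes: x right, y down, z forward; pixel columns grow to the right and rows downward; lengths in m; the calibration is good to about 2 mm. A picture is of the moment at which its call begins: read the wrist's pose just before it. get_calibration takes no time and is no camera call.
- finish_job(): hands the job in, once; it reports no verdict.
Trained networks look in the newest picture that a camera, given by its name, has taken for a name from the list of things; names that differ only in an ending like _2 or _b are one class to them, and where a whole thing is asked for, a point or a joint stands for the part that bears it (a point fixed in the world has none). Each returns a list of dicts, best first, with "score" (0 to 1); they miss things now and then, are a little off and sometimes report something else, mostly with a low value. They report only what shows in the picture. A call takes as long as a camera call.
- spot_in(camera, thing): "location" ([x, y, z] in m, in world coordinates, good to about 4 mm: the middle of the surface that is visible of it).
The state is a dict: "time": time; "q": joint angles; "joint_velocities": joint speeds; "joint_torque": joint torques, N m; "tool_pos": TCP position; "ee_rot": TCP orientation; "force": force on the tool from outside, world axes, zero at the start; "wrist_torque": the same for the moment, N m; "grip_width": finger opening in m.
Only numpy, scipy, OpenCV 4.12 (cv2) and the standard library are available. Lean on these libraries where they do the work, as an engineer would, in place of code of your own. Each camera call takes 0.05 s, during which the arm holds its last target.

## Working session

There is one attempt and no reset: what is moved stays moved. The work goes in short steps, Python scripts to look and compute and a tool call to move; the robot and the scene stay as the last step left them, time stands still between calls to the robot, and variables do not carry over. Pictures are saved under pics/ and viewed, and the job is handed in when it is done.

Besides the shell and the picture viewer there is one more tool, called after ">>>" in YAML: its name, and indented under it one key for each argument. play_rows: Moves the arm, as the interface text tells. Its arguments: {"type":"object","properties":{"series":{"type":"array","items":{"type":"array","items":{"type":"array","items":{"type":"number"}}}},"grip_force":{"type":"number"}},"required":["series"]}

```bash
ls; mkdir -p pics; python3 - <<'E'
from bench import *
import cv2,json
o=observe();print({k:(v if not hasattr(v,'tolist') else v.tolist()) for k,v in o.items()})
print(grasp_offset)
for n in ["scene","top","wrist"]:
    im=snapshot(n);cv2.imwrite(f"pics/a_{n}.png",im[:,:,::-1])
    print(n,get_calibration(n))
    for t in ["bed","knob","cover","long_bar","short_bar","test_weight","plunger","ledge"]:
        try:
            r=spot_in(n,t);print(n,t,[( [round(float(a),4) for a in d['location']],round(d['score'],2)) for d in r[:3]])
        except Exception as e: print(n,t,e)
print(observe()['time'])
E
```

```text
pics
{'time': 0.0, 'q': [-1.3101234128721564, 0.24579980082303965, 1.5590225291847366, 1.4710470457473756e-05, 1.3387204203129532, -0.17411770655588474], 'joint_velocities': [5.654210426540541e-05, 0.000598948551989569, -0.0009777680505755493, -0.00117038906178772, -3.0879393800738614e-05, 0.0004073467401399098], 'joint_torque': [-0.0007367663965851534, -42.951035499572754, -32.61292219161987, -0.00016624058844172396, 0.005331499414751306, 8.007164638001996e-06], 'tool_pos': [0.273643758636324, -0.5889693966764293, 0.23018488470345683], 'ee_rot': [[-0.0004887671940470065, 0.9069597741581743, 0.42121696210573445], [0.0018879046387025268, 0.421217098663983, -0.9069578775274912], [-0.9999980984595447, 0.0003519261997416808, -0.0019181306641484553]], 'force': [0.3235943288742141, -0.2332551837337585, -0.02481056972614788], 'wrist_torque': [0.05549569827638445, 0.025128265682672256, 0.00711247833528628], 'grip_width': 0.08497732839694351}
0.0187
scene {'K': array([[500.70234475,   0.        , 283.05844925],
       [  0.        , 500.70234475, 205.90650251],
       [  0.        ,   0.     
[... 1491 characters left out ...]
op ledge [([0.618, -0.208, 0.0753], 0.92)]
wrist {'K': array([[335.94399292,   0.        , 279.5737341 ],
       [  0.        , 335.94399292, 215.26146396],
       [  0.        ,   0.        ,   1.        ]]), 'hand_eye': array([[-3.56180365e-04, -3.14518518e-01,  9.49251271e-01,
        -1.44351187e-01],
       [-1.90649116e-03, -9.49249392e-01, -3.14518611e-01,
         8.15396928e-02],
       [ 9.99998119e-01, -1.92176451e-03, -2.61522781e-04,
        -1.19555204e-03],
       [ 0.00000000e+00,  0.00000000e+00,  0.00000000e+00,
         1.00000000e+00]])}
wrist bed []
wrist knob []
wrist cover []
wrist long_bar []
wrist short_bar []
wrist test_weight []
wrist plunger []
wrist ledge []
1.35
```

View pics/a_scene.png

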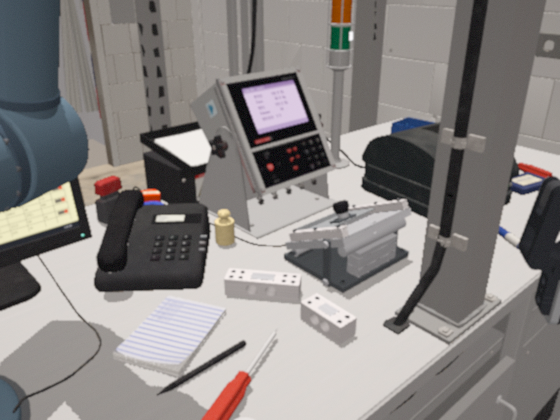

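View pics/a_top.png

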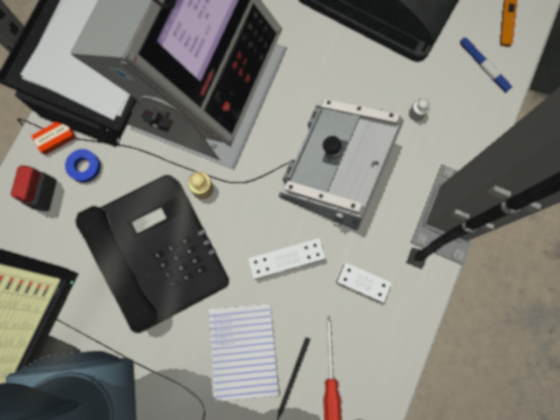

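```bash
python3 - <<'E'
import cv2
im=cv2.imread('pics/a_top.png')
c=im[20:290,200:430];cv2.imwrite('pics/a_topz.png',cv2.resize(c,None,fx=2.2,fy=2.2,interpolation=cv2.INTER_CUBIC))
E
```

```text
(no output)
```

View pics/a_topz.png

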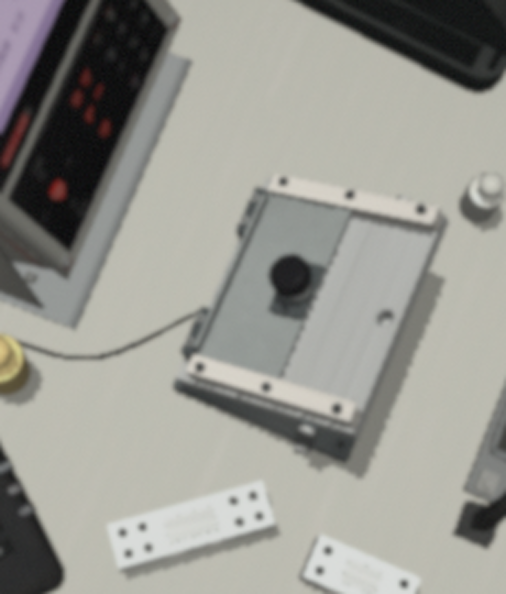

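The top view shows the fixture at about (340,160), with the low side and dark ledge blocks at its left, the knob at (332,145) and the upper hole at (375,163). The long bar is at (288,259), the short bar at (364,283) and the weight at (200,185). Next I fit the fixture pose.

```bash
cat > h.py <<'E'
import numpy as np, cv2
from bench import *
from scipy.spatial.transform import Rotation as R
from scipy.optimize import least_squares
def proj(name,P,o=None):
    c=get_calibration(name);P=np.atleast_2d(P)
    if 'view' in c: V=np.array(c['view'])
    else:
        T=np.eye(4);T[:3,:3]=o['ee_rot'];T[:3,3]=o['tool_pos'];V=np.linalg.inv(T@np.array(c['hand_eye']))
    q=P@V[:3,:3].T+V[:3,3];q=q@np.array(c['K']).T
    return q[:,:2]/q[:,2:]
def ray(name,uv,z,o=None):
    c=get_calibration(name)
    if 'view' in c: M=np.linalg.inv(np.array(c['view']))
    else:
        T=np.eye(4);T[:3,:3]=o['ee_rot'];T[:3,3]=o['tool_pos'];M=T@np.array(c['hand_eye'])
    d=M[:3,:3]@np.linalg.solve(np.array(c['K']),[uv[0],uv[1],1.]);p=M[:3,3]
    return p+d*(z-p[2])/d[2]
t=np.radians(25)
def bed(X,Y,yaw):
    c,s=np.cos(yaw),np.sin(yaw)
    x=np.array([c*np.cos(t),s*np.cos(t),np.sin(t)]);y=np.array([-s,c,0]);z=np.cross(x,y)
    return np.array([X,Y,.04]),np.column_stack([x,y,z])
def b2w(b,P): return b[0]+np.atleast_2d(P)/1000@b[1].T
E
python3 - <<'E'
from h import *
im=cv2.imread('pics/a_top.png')
obs=[((124,0,0),(375,163.2)),((60,0,42.5),(331.8,144.5))]
def f(p):
    b=bed(*p);return np.concatenate([proj('top',b2w(b,P))[0]-uv for P,uv in obs])
s=least_squares(f,[0.62,-.15,-1.7]);print(s.x,s.fun)
b=bed(*s.x)
def draw(n,fn):
    im=cv2.imread(f'pics/a_{n}.png');im=cv2.resize(im,None,fx=3,fy=3,interpolation=cv2.INTER_CUBIC)
    def pl(P,col,cl=True):
        q=(proj(n,b2w(b,P))*3+1).astype(int);cv2.polylines(im,[q],cl,col,1)
    pl([(-12,-88,0),(136,-88,0),(136,88,0),(-12,88,0)],(0,0,255))
    for a,c in((-72,-32),(32,72)): pl([(0,a,14),(0,c,14),(-10,c,14),(-10,a,14)],(0,255,0))
    for y in(-70,70): pl([(0,y,16),(136,y,16)],(255,0,0),False)
    th=np.linspace(0,6.28,40)
    pl([(60+15*np.cos(a),15*np.sin(a),42.5) for a in th],(0,255,255))
    pl([(124+6*np.cos(a),6*np.sin(a),0) for a in th],(0,255,255))
    c=(proj(n,b2w(b,[[60,0,20]]))[0]*3).astype(int)
    cv2.imwrite(fn,im[max(0,c[1]-230):c[1]+230,max(0,c[0]-270):c[0]+270])
draw('top','pics/b_top.png');draw('scene','pics/b_scene.png')
E
```

```text
[ 0.63699476 -0.15220688 -1.78860701] [ 0.81789389  0.30213532 -0.81191542 -0.31709716]
```

View pics/b_top.png

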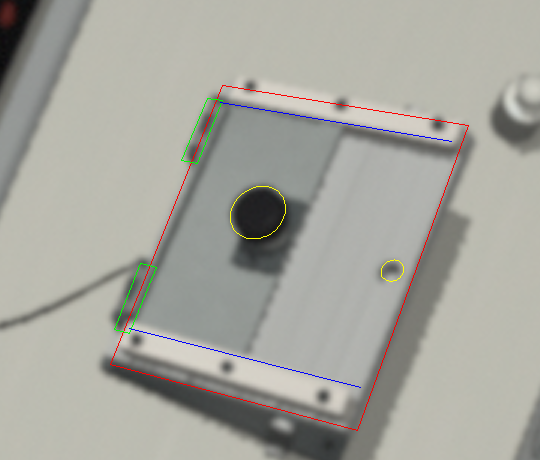

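View pics/b_scene.png

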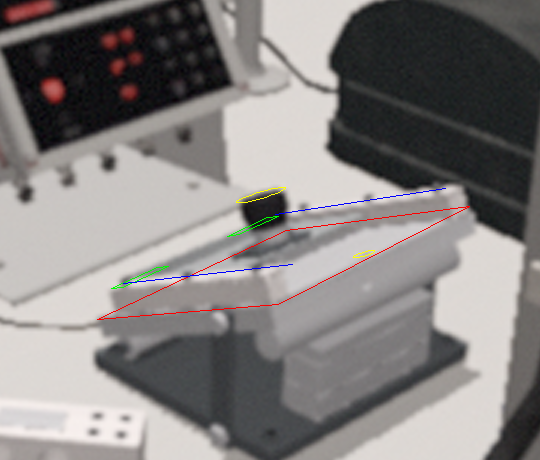

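```bash
python3 - <<'E'
import cv2,numpy as np
im=cv2.imread('pics/a_scene.png')
c=im[190:290,275:420];cv2.imwrite('pics/c_s.png',cv2.resize(c,None,fx=5.4,fy=5.4,interpolation=cv2.INTER_CUBIC))
from h import *
V=np.array(get_calibration('scene')['view']);print(-V[:3,:3].T@V[:3,3])
E
```

```text
[-0.09911761 -0.54921336  0.46673299]
```

View pics/c_s.png

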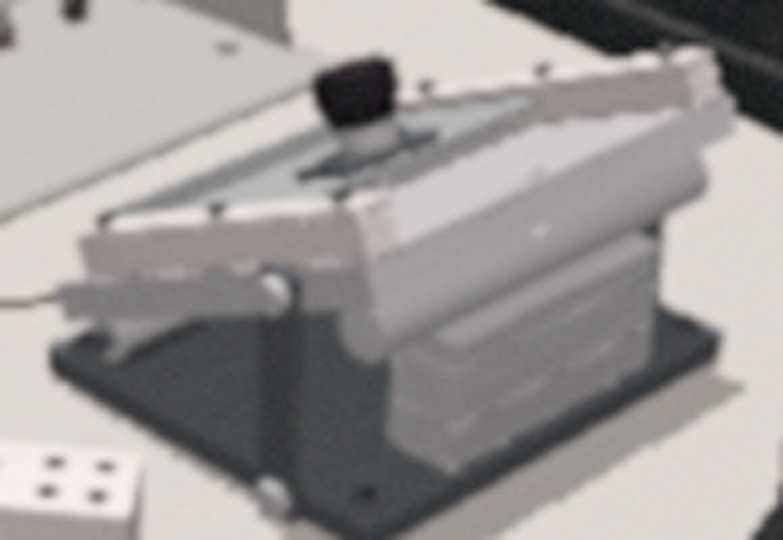

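```bash
cat > fit.py <<'E'
from h import *
T=lambda u,v:(u/2.2+200-.3,v/2.2+20-.3)
S=lambda u,v:(u/5.4+275-.4,v/5.4+190-.4)
ot=[T(385,316),T(291,273)]+[T(*p) for p in [(284,181),(349,194),(421,209),(200,367),(266,387),(336,408)]]
os_=[S(540,172),S(353,66)]+[S(*p) for p in [(428,87),(543,70),(665,48),(105,218),(215,210),(343,195)]]
def mdl(p):
    b=bed(*p[:3]);x1,x2,x3,y=p[3:7]*100;z=18
    return b2w(b,[(124,0,0),(60,0,42.5)]+[(x,s*y,z) for s in(1,-1) for x in(x1,x2,x3)])
def f(p):
    W=mdl(p)
    return np.concatenate([(proj('top',W)-ot+p[7:9]).ravel(),(proj('scene',W)-os_+p[9:11]).ravel(),p[7:11]*1.0])
s=least_squares(f,[0.637,-.15,-1.74,.1,.6,1.1,.79,0,0,0,0],loss='soft_l1')
E
python3 - <<'E'
from fit import *
print(s.x.round(4));r=f(s.x);print(r[:16].reshape(-1,2).round(1).tolist());print(r[16:32].reshape(-1,2).round(1).tolist())
b=bed(*s.x[:3])
for n,sx in (('top',s.x[7:9]),('scene',s.x[9:11])):
    im=cv2.imread(f'pics/a_{n}.png');im=cv2.resize(im,None,fx=4,fy=4,interpolation=cv2.INTER_CUBIC)
    def pl(P,col,cl=True):
        q=((proj(n,b2w(b,P))+sx)*4+1.5).astype(int);cv2.polylines(im,[q],cl,col,1)
    pl([(-12,-88,0),(136,-88,0),(136,88,0),(-12,88,0)],(0,0,255))
    for a,c in((-72,-32),(32,72)): pl([(0,a,14),(0,c,14),(-10,c,14),(-10,a,14)],(0,255,0))
    for y in(-70,70): pl([(0,y,16),(136,y,16)],(255,0,0),False)
    th=np.linspace(0,6.28,40)
    pl([(60+15*np.cos(a),15*np.sin(a),42.5) for a in th],(0,255,255))
    pl([(124+6*np.cos(a),6*np.sin(a),0) for a in th],(0,255,255))
    c=(proj(n,b2w(b,[[60,0,20]]))[0]*4).astype(int)
    cv2.imwrite(f'pics/d_{n}.png',im[c[1]-290:c[1]+290,c[0]-350:c[0]+350])
E
```

```text
[ 0.6402 -0.1534 -1.8278  0.1126  0.6631  1.2223  0.7923 -0.1012  0.007
  0.084   0.1495]
[[1.1, 0.8], [-0.4, -0.6], [-0.2, 0.0], [0.1, 0.1], [-0.4, -0.2], [0.2, 0.1], [-0.2, -0.1], [0.2, -0.0]]
[[-1.0, 0.3], [0.2, -0.2], [-0.1, -0.4], [-0.2, -0.3], [0.9, 0.4], [0.1, 0.3], [0.3, -0.3], [-0.3, 0.1]]
```

View pics/d_top.png

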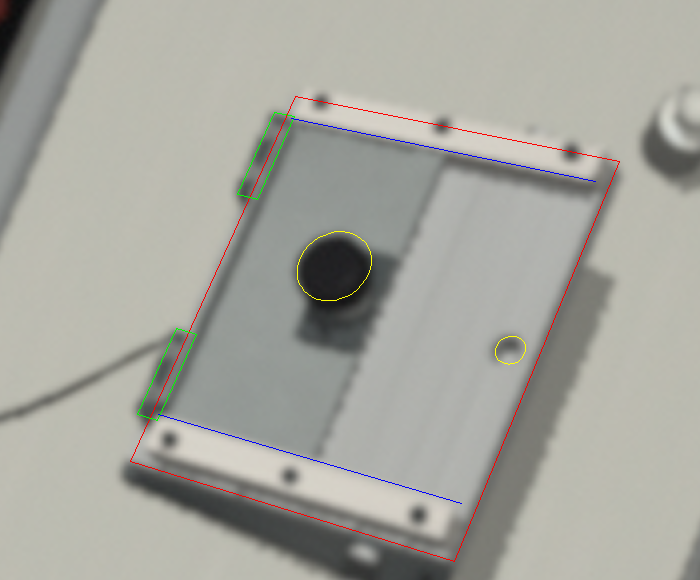

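View pics/d_scene.png

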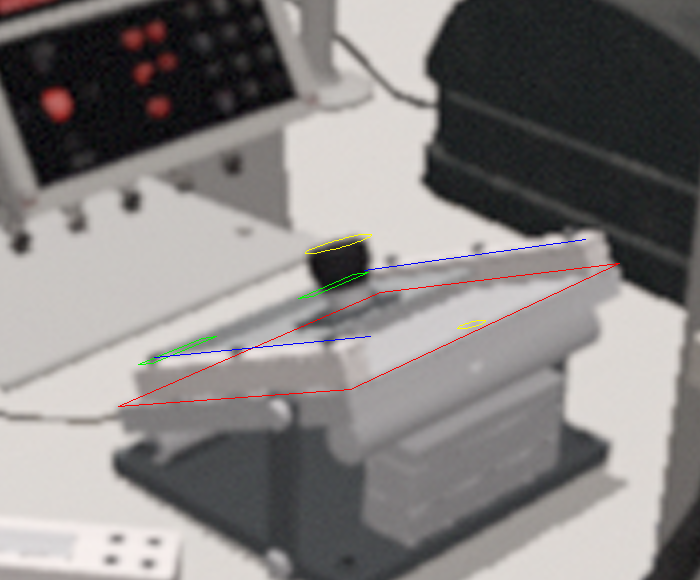

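```bash
cat >> h.py <<'E'
B=bed(0.6402,-0.1534,-1.8278)
def rel(pos,Rt):
    o=observe();R0=np.array(o['ee_rot']);p0=np.array(o['tool_pos'])
    rv=R.from_matrix(R0.T@Rt).as_rotvec();sh=R0.T@(np.asarray(pos)-p0)*100
    print('t',round(o['time'],2),'turn',rv.round(4).tolist(),'shift_cm',sh.round(2).tolist(),'|ang|deg',round(np.degrees(np.linalg.norm(rv)),1))
E
python3 - <<'E'
from h import *
for uv in [(425,170),(495,195),(478,270),(410,255),(418,228),(440,165)]: print(uv,ray('top',uv,0).round(3))
for uv in [(440,275),(500,295),(450,335),(390,325),(405,310)]: print('s',uv,ray('scene',uv,0).round(3))
print('bars'); print(ray('top',(288,259),.03),ray('top',(364,283),.03))
print(B[1].round(3))
# long bar corners top from a_topz
T=lambda u,v:(u/2.2+200-.3,v/2.2+20-.3)
for p in [(107,524),(264,482),(274,515),(120,568)]: print(ray('top',T(*p),.03).round(4))
E
```

```text
(425, 170) [ 0.644 -0.361  0.   ]
(495, 195) [ 0.618 -0.485  0.   ]
(478, 270) [ 0.485 -0.466  0.   ]
(410, 255) [ 0.492 -0.351  0.   ]
(418, 228) [ 0.54  -0.359  0.   ]
(440, 165) [ 0.657 -0.386  0.   ]
s (440, 275) [ 0.66  -0.372  0.   ]
s (500, 295) [ 0.655 -0.471  0.   ]
s (450, 335) [ 0.512 -0.433  0.   ]
s (390, 325) [ 0.485 -0.353 -0.   ]
s (405, 310) [ 0.532 -0.358  0.   ]
bars
[ 0.45042119 -0.14904426  0.03      ] [ 0.43127782 -0.27566421  0.03      ]
[[-0.23   0.967  0.107]
 [-0.877 -0.254  0.409]
 [ 0.423  0.     0.906]]
[ 0.4422 -0.0852  0.03  ]
[ 0.4912 -0.1952  0.03  ]
[ 0.468 -0.206  0.03 ]
[ 0.4119 -0.1     0.03  ]
```

```bash
python3 - <<'E'
from h import *
for uv in [(285,45),(220,162),(130,125)]: print('base',uv,ray('top',uv,0.005).round(3))
for uv in [(281,33),(205,133),(235,0)]: print('panel',uv,[ray('top',uv,z).round(3).tolist() for z in(.03,.1,.2)])
for uv in [(205,218),(335,163),(265,187),(325,150),(297,72)]: print('scene',uv,[ray('scene',uv,z).round(3).tolist() for z in (0,.05,.1,.2)])
for zz in (16,100): print(zz,b2w(B,[60,0,zz]).round(3))
z=B[1]; Rt=np.column_stack([-z[:,2],-z[:,0],z[:,1]]);print(np.linalg.det(Rt),Rt.round(3))
c=np.cos;s=np.sin;a=-.5
rel([.32,-.26,.27],np.array([[0,-s(a),c(a)],[0,c(a),s(a)],[-1,0,0]]))
E
```

```text
base (285, 45) [ 0.837 -0.084  0.005]
base (220, 162) [ 0.601 -0.007  0.005]
base (130, 125) [0.643 0.161 0.005]
panel (281, 33) [[0.846, -0.075, 0.03], [0.806, -0.081, 0.1], [0.75, -0.09, 0.2]]
panel (205, 133) [[0.641, 0.023, 0.03], [0.618, 0.01, 0.1], [0.585, -0.01, 0.2]]
panel (235, 0) [[0.897, 0.016, 0.03], [0.853, 0.003, 0.1], [0.791, -0.016, 0.2]]
scene (205, 218) [[0.605, 0.113, 0.0], [0.53, 0.042, 0.05], [0.454, -0.029, 0.1], [0.303, -0.171, 0.2]]
scene (335, 163) [[1.062, 0.046, 0.0], [0.937, -0.018, 0.05], [0.813, -0.082, 0.1], [0.564, -0.209, 0.2]]
scene (265, 187) [[0.815, 0.106, -0.0], [0.717, 0.036, 0.05], [0.619, -0.034, 0.1], [0.423, -0.175, 0.2]]
scene (325, 150) [[1.145, 0.124, 0.0], [1.012, 0.052, 0.05], [0.879, -0.02, 0.1], [0.612, -0.165, 0.2]]
scene (297, 72) [[2.213, 0.888, 0.0], [1.965, 0.734, 0.05], [1.718, 0.58, 0.1], [1.222, 0.272, 0.2]]
16 [[ 0.628 -0.199  0.08 ]]
100 [[ 0.637 -0.165  0.156]]
0.9999999999999999 [[-0.107  0.23   0.967]
 [-0.409  0.877 -0.254]
 [-0.906 -0.423  0.   ]]
t 1.35 turn [-0.636, -0.0001, -0.0] shift_cm [-3.87, 18.07, -27.94] |ang|deg 36.4
```

```bash
cat >> h.py <<'E'
def down(deg):
    a=np.radians(deg);c,s=np.cos(a),np.sin(a)
    return np.array([[0,-s,c],[0,c,s],[-1,0,0]])
def chk(Rm): assert abs(np.linalg.det(Rm)-1)<1e-6
zb=B[1]
RK=np.column_stack([-zb[:,2],-zb[:,1],-zb[:,0]])
E
python3 - <<'E'
from h import *
print(np.linalg.det(RK),np.linalg.det(down(10)))
rel([.32,-.26,.27],down(-24))
E
```

```text
1.0 0.9999999999999999
t 1.35 turn [-0.7171, -0.0001, -0.0] shift_cm [-3.87, 18.07, -27.94] |ang|deg 41.1
```

>>> play_rows:
  series:
    - [[-0.15,0,0,-1,3.6,-5.5,100],[-0.3,0,0,-2,7.2,-11,100],[-0.43,0,0,-3,10.8,-16.5,100],[-0.57,0,0,-3.5,14.4,-22,100],[-0.71,0,0,-3.9,18,-27.5,100]]

```text
time: 1.85
tool_pos: [0.3096, -0.3426, 0.2639]
ee_rot: [[0.001, 0.409, 0.913], [-0.001, 0.913, -0.409], [-1.0, -0.0, 0.001]]
force: [2.8, 0.6, 0.7]
grip_width: 0.0855
```

```bash
python3 - <<'E'
from h import *
rel([.42,-.16,.27],down(26))
print(observe()['q'],observe()['tool_pos'])
E
```

```text
t 1.85 turn [-0.8746, 0.0005, 0.0006] shift_cm [-0.62, 21.17, 2.62] |ang|deg 50.1
[-1.08236369e+00 -2.44053447e-01  1.98725332e+00  1.92894185e-04
  1.39761291e+00 -6.61560176e-01] [ 0.30958878 -0.34255236  0.26386326]
```

>>> play_rows:
  series:
    - [[-0.15,0,0,0,4.2,0.5,100],[-0.3,0,0,0,8.4,1,100],[-0.45,0,0,0,12.6,1.5,100],[-0.6,0,0,0,16.8,2,100],[-0.75,0,0,0,21,2.6,100]]

```text
time: 2.35
tool_pos: [0.4206, -0.1622, 0.2638]
ee_rot: [[0.001, -0.324, 0.946], [-0.001, 0.946, 0.324], [-1.0, -0.001, 0.001]]
force: [-0.1, -0.1, 0.1]
grip_width: 0.085
```

```bash
python3 - <<'E'
from h import *
o=observe();im=snapshot('wrist');cv2.imwrite('pics/w1.png',im[:,:,::-1])
import pickle;pickle.dump(o,open('w1.pkl','wb'))
for t in ['long_bar','short_bar','knob','ledge']: print(t,[(np.round(d['location'],4).tolist(),d['score']) for d in spot_in('wrist',t)])
print(o['q'],o['tool_pos'])
rel(b2w(B,[60,0,110])[0],RK)
E
```

```text
long_bar [([0.4499, -0.1419, 0.0299], 0.68)]
short_bar [([0.4331, -0.2719, 0.0306], 0.68)]
knob [([0.6228, -0.1871, 0.1026], 0.57)]
ledge [([0.6201, -0.188, 0.0723], 0.77)]
[-6.20496149e-01 -2.74313064e-01  2.01162997e+00  1.67612002e-05
  1.40312491e+00 -9.50516331e-01] [ 0.42063216 -0.16220417  0.26384041]
t 2.6 turn [-0.9739, 0.3995, -0.2157] shift_cm [9.84, -6.66, 20.79] |ang|deg 61.6
```

View pics/w1.png

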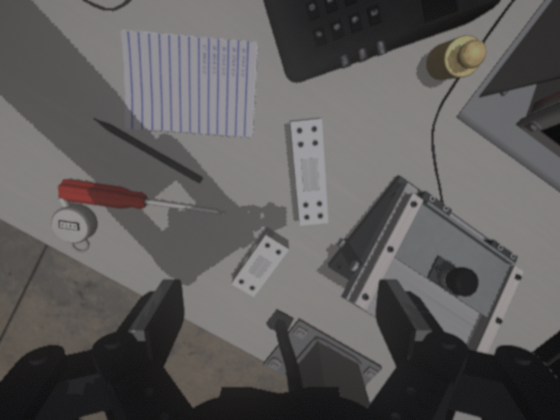

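```bash
python3 - <<'E'
from h import *;import pickle
o=pickle.load(open('w1.pkl','rb'))
im=cv2.imread('pics/w1.png')
g=cv2.cvtColor(im,cv2.COLOR_BGR2GRAY)
m=np.zeros_like(g);m[105:240,275:345]=(g[105:240,275:345]>165)
m=cv2.morphologyEx(m,cv2.MORPH_CLOSE,np.ones((11,11)))
cs,_=cv2.findContours(m,0,2);c=max(cs,key=cv2.contourArea);print(len(cs),cv2.contourArea(c))
bx=cv2.boxPoints(cv2.minAreaRect(c));print(bx)
W=np.array([ray('wrist',p,.03,o) for p in bx]);print(W.round(4),W.mean(0));
for i in range(4): 
  d=W[(i+1)%4]-W[i];print(np.linalg.norm(d),np.degrees(np.arctan2(d[1],d[0])))
a=cv2.resize(im[105:240,275:345],None,fx=4,fy=4,interpolation=cv2.INTER_CUBIC)
b=cv2.resize(im[170:350,340:530],None,fx=3,fy=3,interpolation=cv2.INTER_CUBIC)
H=np.zeros((540,280+570,3),np.uint8);H[:540,:280]=a;H[:540,280:]=b
cv2.imwrite('pics/w1z.png',H[:, :800])
E
```

```text
Traceback (most recent call last):
ValueError: max() iterable argument is empty
```

```bash
python3 - <<'E'
from h import *;import pickle
o=pickle.load(open('w1.pkl','rb'))
im=cv2.imread('pics/w1.png')
g=cv2.cvtColor(im,cv2.COLOR_BGR2GRAY)
s=g[105:240,275:345];print(np.percentile(s,[1,10,30,50,70,90,99]))
t,_=cv2.threshold(s,0,255,cv2.THRESH_OTSU);print(t)
m=np.zeros_like(g);m[105:240,275:345]=(s>t)
m=cv2.morphologyEx(m,cv2.MORPH_CLOSE,np.ones((11,11)))
cs,_=cv2.findContours(m,0,2);c=max(cs,key=cv2.contourArea);print(len(cs),cv2.contourArea(c))
bx=cv2.boxPoints(cv2.minAreaRect(c));print(bx)
W=np.array([ray('wrist',p,.03,o) for p in bx]);print(W.round(4),W.mean(0));
for i in range(4): 
  d=W[(i+1)%4]-W[i];print(np.linalg.norm(d),np.degrees(np.arctan2(d[1],d[0])))
a=cv2.resize(im[105:240,275:345],None,fx=4,fy=4,interpolation=cv2.INTER_CUBIC)
b=cv2.resize(im[170:350,340:530],None,fx=3,fy=3,interpolation=cv2.INTER_CUBIC)
H=np.zeros((540,280+570,3),np.uint8);H[:540,:280]=a;H[:540,280:]=b
cv2.imwrite('pics/w1z.png',np.clip(H[:, :800]*1.5,0,255).astype(np.uint8))
E
```

```text
[ 79.49 106.   131.   131.   138.   155.   156.  ]
116.0
1 8910.0
[[275. 105.]
 [344. 105.]
 [344. 239.]
 [275. 239.]]
[[ 0.3905 -0.0872  0.03  ]
 [ 0.4604 -0.0634  0.03  ]
 [ 0.5191 -0.2068  0.03  ]
 [ 0.4397 -0.2338  0.03  ]] [ 0.45241013 -0.14779289  0.03      ]
0.07379188462336529 18.799317239242
0.15492097325142043 -67.74049425752712
0.08380576645804588 -161.205006203647
0.15463364887117811 108.55342454081944
```

View pics/w1z.png

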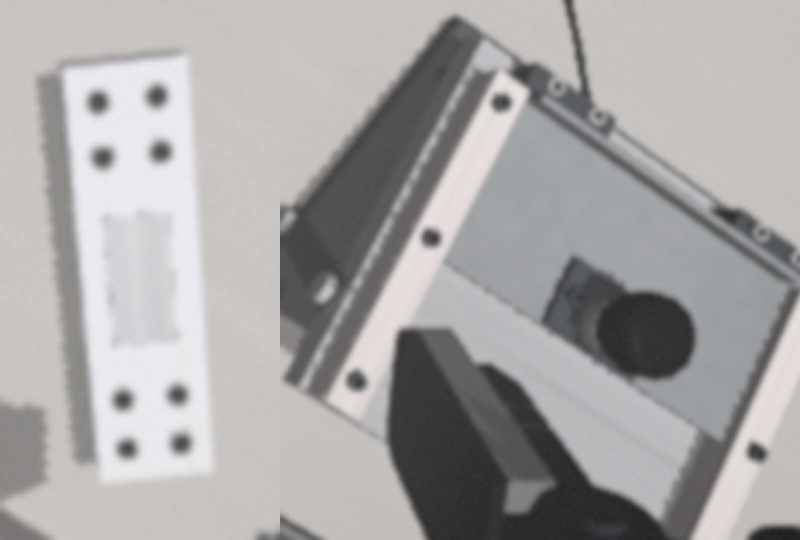

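```bash
python3 - <<'E'
from h import *;import pickle
from fit import s,mdl
o=pickle.load(open('w1.pkl','rb'))
q=np.array([(63,66),(187,52),(213,470),(100,482)])/4+[275-.4,105-.4]
W=np.array([ray('wrist',p,.03,o) for p in q]);print(W.round(4).tolist(),W.mean(0))
for i in range(4): 
  d=W[(i+1)%4]-W[i];print(np.linalg.norm(d).round(4),np.degrees(np.arctan2(d[1],d[0])).round(1))
obs=np.array([(646,335),(502,102),(430,238),(356,380)])/3+[340-280/3-.33,170-.33]
print(proj('wrist',mdl(s.x),o)[[1,5,6,7]]-obs)
L=np.array([(557,87),(598,117),(762,233)])/3+[340-280/3-.33,170-.33]
print(proj('wrist',b2w(B,[(-5,-62,17),(-5,-42,17),(-5,42,17)]),o)-L)
E
```

```text
[[0.4116, -0.0976, 0.03], [0.4421, -0.0833, 0.03], [0.4925, -0.1928, 0.03], [0.4619, -0.2073, 0.03]] [ 0.45201603 -0.14523489  0.03      ]
0.0337 25.0
0.1206 -65.3
0.0339 -154.7
0.1207 114.6
[[ 3.57527943  2.36157857]
 [-1.61481038  0.71780364]
 [-0.47519297 -0.33109769]
 [-0.25150875 -0.3142351 ]]
[[-2.04625774  1.54323961]
 [-2.06223794  1.15181777]
 [-2.08408991  0.94907559]]
```

>>> play_rows:
  series:
    - [[-0.13,0.05,-0.03,0,-1,2.5,100],[-0.26,0.1,-0.06,0,-2,6,100],[-0.4,0.16,-0.09,1,-3,10,100],[-0.53,0.22,-0.12,2.5,-4,14,80],[-0.66,0.27,-0.145,4,-5,18,70]]

```text
time: 3.1
tool_pos: [0.6081, -0.1556, 0.2231]
ee_rot: [[-0.122, -0.84, 0.529], [-0.273, 0.541, 0.796], [-0.954, -0.048, -0.295]]
force: [1.3, 0.0, 0.5]
grip_width: 0.0602
```

```bash
python3 - <<'E'
from h import *
rel(b2w(B,[60,0,110])[0],RK)
E
```

```text
t 3.1 turn [-0.3113, 0.1279, -0.0693] shift_cm [5.32, -2.55, 2.88] |ang|deg 19.7
```

>>> play_rows:
  series:
    - [[-0.12,0.05,-0.025,1.5,-0.8,1,70],[-0.22,0.09,-0.05,3,-1.6,2,70],[-0.311,0.128,-0.069,5.3,-2.5,2.9,70],[-0.311,0.128,-0.069,5.3,-2.5,2.9,70],[-0.311,0.128,-0.069,5.3,-2.5,2.9,70]]

```text
time: 3.6
tool_pos: [0.6357, -0.1601, 0.1653]
ee_rot: [[-0.11, -0.965, 0.236], [-0.405, 0.261, 0.876], [-0.908, 0.001, -0.42]]
force: [0.0, -1.0, 0.6]
grip_width: 0.0597
```

```bash
python3 - <<'E'
from h import *;import pickle
o=observe();im=snapshot('wrist');cv2.imwrite('pics/w2.png',np.clip(im[:,:,::-1]*1.4,0,255).astype(np.uint8))
pickle.dump(o,open('w2.pkl','wb'))
print(o['q'],o['tool_pos'],o['force'])
rel(b2w(B,[60,0,110])[0],RK)
print(proj('wrist',b2w(B,[(60,0,42.5),(124,0,0),(0,-32,14),(0,32,14),(0,-72,14),(0,72,14)]),o).round(1).tolist())
E
```

```text
[-0.2555303   0.36838793  1.57592033 -0.46061907  1.23732976 -1.40068524] [ 0.63574701 -0.1600558   0.1652633 ] [ 0.02194311 -1.03226084  0.58197212]
t 3.65 turn [-0.0065, 0.0027, -0.0009] shift_cm [0.17, -0.19, 0.04] |ang|deg 0.4
[[278.5, 234.2], [198.5, 215.5], [360.4, 178.4], [354.9, 258.3], [364.2, 121.6], [351.9, 302.4]]
```

View pics/w2.png

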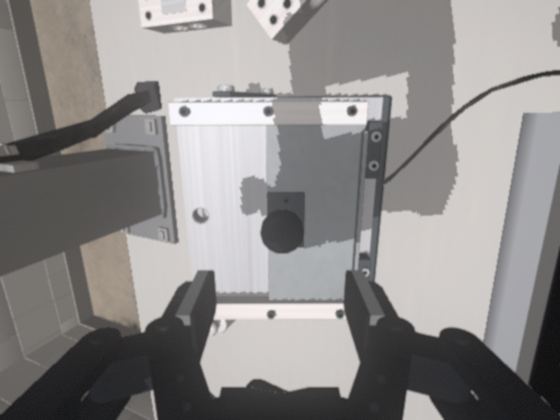

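```bash
python3 - <<'E'
import cv2
im=cv2.imread('pics/w2.png')[85:330,160:400]
cv2.imwrite('pics/w2z.png',cv2.resize(im,None,fx=2.4*1.0,fy=2.4,interpolation=cv2.INTER_CUBIC))
E
```

```text
(no output)
```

View pics/w2z.png

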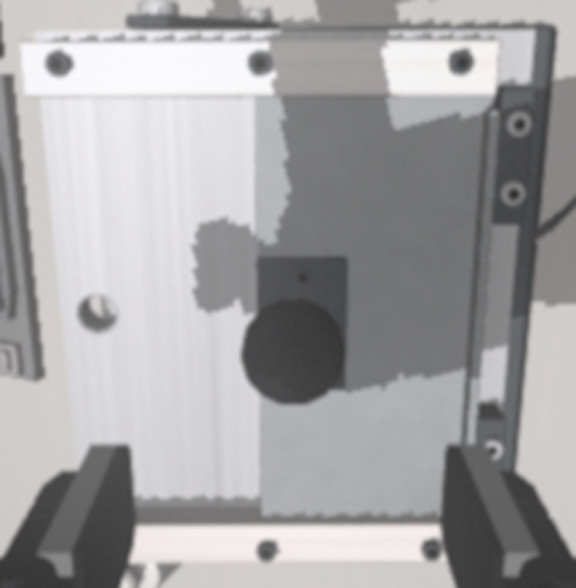

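```bash
cat > fit2.py <<'E'
from h import *;import pickle
o=pickle.load(open('w2.pkl','rb'))
Z=lambda a:np.array(a)/2.4+[160-.3,85-.3]
obs=Z([(97,311),(294,352),(460,62),(260,62),(59,63),(432,548),(268,550),(517,124),(513,194),(492,450)])
def mdl(p):
    b=bed(*p[:3]);b=(b[0]+[0,0,p[3]],b[1]);x1,x2,x3,y=p[4:8]*100
    return b2w(b,[(124,0,0),(60,0,42.5),(x1,-y,18),(x2,-y,18),(x3,-y,18),(x1,y,18),(x2,y,18),(-5,-52-p[8]*100,17),(-5,-52+p[8]*100,17),(-5,52-p[8]*100,17)])
def f(p):
    return np.concatenate([(proj('wrist',mdl(p),o)-obs).ravel(),[p[3]/.002]])
E
python3 - <<'E'
from fit2 import *
s=least_squares(f,[0.64,-.153,-1.828,0,.11,.66,1.22,.79,.1],loss='soft_l1');print(s.x.round(4));print(s.fun[:-1].reshape(-1,2).round(1).tolist())
E
```

```text
[ 6.4030e-01 -1.5070e-01 -1.8313e+00  3.0000e-04  1.2840e-01  6.8710e-01
  1.2498e+00  7.9130e-01  9.9200e-02]
[[0.7, 0.6], [-0.4, 2.6], [0.2, -0.3], [0.2, 0.1], [0.0, 0.0], [-0.2, 0.1], [-0.2, -0.4], [0.5, -0.1], [-0.3, -0.6], [-0.3, -0.5]]
```

```bash
sed -i 's/^B=bed.*/B=bed(0.6403,-0.1507,-1.8313)/' h.py; python3 - <<'E'
from h import *
rel(b2w(B,[60,0,20])[0],RK)
E
```

```text
t 3.65 turn [-0.0033, 0.0027, 0.0006] shift_cm [9.06, -0.12, 0.25] |ang|deg 0.2
```

>>> play_rows:
  series:
    - [[-0.003,0.003,0,2,-0.1,0.2,70],[-0.003,0.003,0,4.5,-0.1,0.25,65],[-0.003,0.003,0,7,-0.1,0.25,65],[-0.003,0.003,0,9,-0.1,0.25,65],[-0.003,0.003,0,9.05,-0.1,0.25,65]]

```text
time: 4.15
tool_pos: [0.6267, -0.1949, 0.0815]
ee_rot: [[-0.112, -0.966, 0.232], [-0.408, 0.258, 0.876], [-0.906, 0.003, -0.423]]
force: [0.4, 0.9, -0.7]
grip_width: 0.0555
```

```bash
python3 - <<'E'
from h import *
im=snapshot('wrist');cv2.imwrite('pics/w3.png',np.clip(im[:,:,::-1]*1.4,0,255).astype(np.uint8))
im=snapshot('scene');cv2.imwrite('pics/s3.png',im[100:300,230:470,::-1].repeat(3,0).repeat(3,1))
rel(b2w(B,[60,0,14])[0],RK);print(observe()['force'],observe()['grip_width'])
E
```

```text
t 4.25 turn [0.001, -0.0006, 0.002] shift_cm [0.7, 0.02, -0.03] |ang|deg 0.1
[-0.26377657  0.54794997 -0.04580194] 0.05535199553534802
```

View pics/w3.png

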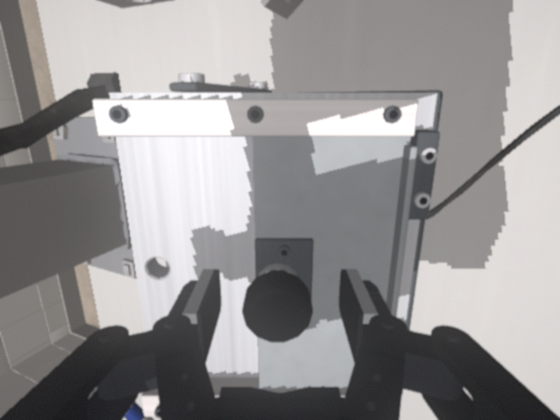

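View pics/s3.png

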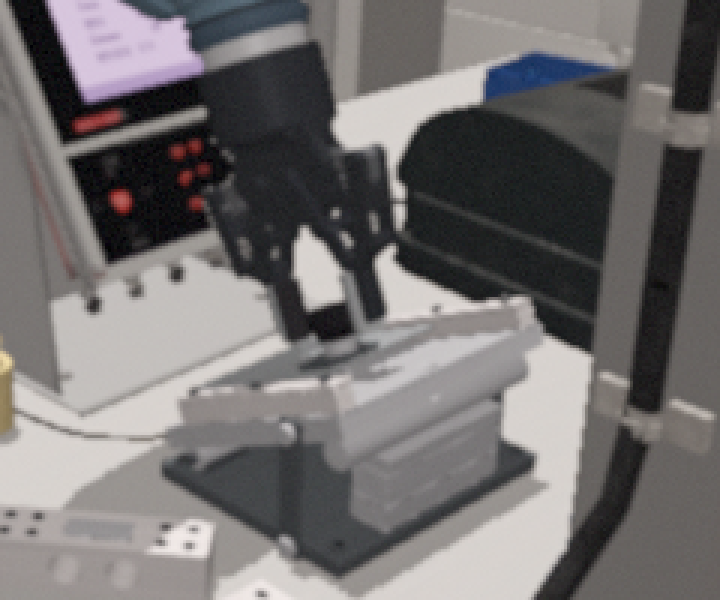

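The fingers straddle the knob: it is centred at (278,305), with the tips at about x 218 and 342. Closing next.

>>> play_rows:
  series:
    - [[0,0,0,0.5,0,0,65],[0,0,0,0.5,0,0,20],[0,0,0,0.5,0,0,20],[0,0,0,0.5,0,0,20],[0,0,0,0.5,0,0,20]]
  grip_force: 60

```text
time: 4.75
tool_pos: [0.628, -0.1971, 0.0802]
ee_rot: [[-0.109, -0.967, 0.23], [-0.412, 0.255, 0.875], [-0.905, 0.0, -0.426]]
force: [-4.6, -4.0, 5.7]
grip_width: 0.0275
```

```bash
python3 - <<'E'
from h import *
o=observe();print((B[1].T@(o['tool_pos']-B[0])*1000).round(1),B[1].T@o['force'])
rel(b2w(B,[60,0,14])[0],RK)
E
```

```text
[60.5  0.  16.1] [ 6.97209783 -3.45352469  3.08701615]
t 4.75 turn [0.0028, -0.0042, 0.0009] shift_cm [0.21, 0.0, 0.05] |ang|deg 0.3
```

>>> play_rows:
  series:
    - [[0,0,0,-0.3,0,0,10],[0,0,0,-0.6,0,0,10],[0,0,0,-0.9,0,0,10],[0,0,0,-1.1,0,0,10],[0,0,0,-1.1,0,0,10]]
  grip_force: 80

```text
time: 5.25
tool_pos: [0.6288, -0.1935, 0.0882]
ee_rot: [[-0.109, -0.967, 0.23], [-0.412, 0.254, 0.875], [-0.905, 0.0, -0.426]]
force: [0.7, -11.8, -5.9]
grip_width: 0.0267
```

```bash
python3 - <<'E'
from h import *
o=observe();print((B[1].T@(o['tool_pos']-B[0])*1000).round(1),B[1].T@o['force'])
im=snapshot('scene');cv2.imwrite('pics/s4.png',im[100:300,230:470,::-1].repeat(3,0).repeat(3,1))
E
```

```text
[60.5 -0.1 25. ] [  7.64333966   3.71592071 -10.04720864]
```

View pics/s4.png

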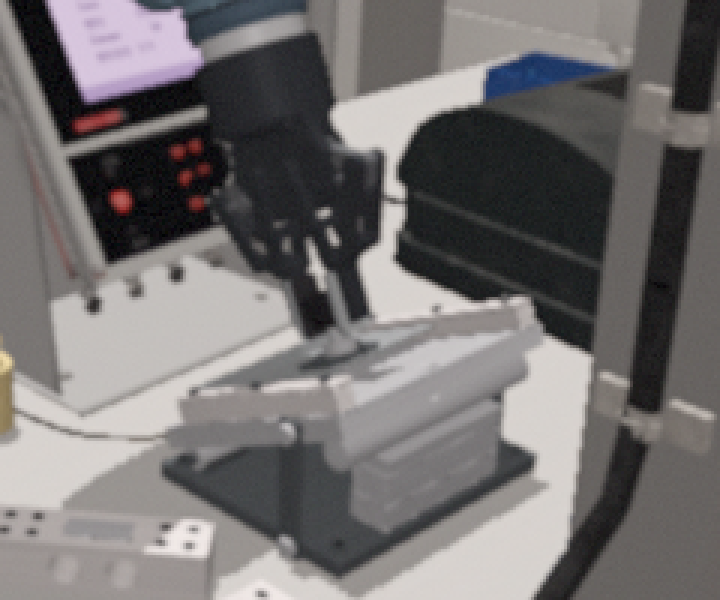

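>>> play_rows:
  series:
    - [[0,0,0,-0.2,0,0,10],[0,0,0,-0.2,0,-0.5,10],[0,0,0,-0.2,0,-1.2,10],[0,0,0,-0.2,0,-2.2,10],[0,0,0,-0.2,0,-3,10]]

```text
time: 5.8
tool_pos: [0.6226, -0.2167, 0.1009]
ee_rot: [[-0.106, -0.967, 0.23], [-0.408, 0.253, 0.877], [-0.907, -0.0, -0.422]]
force: [5.1, -4.4, -10.8]
grip_width: 0.0272
```

```bash
python3 - <<'E'
from h import *
o=observe();print((B[1].T@(o['tool_pos']-B[0])*1000).round(1),B[1].T@o['force'])
im=snapshot('scene');cv2.imwrite('pics/s5.png',im[100:300,230:470,::-1].repeat(3,0).repeat(3,1))
rel(b2w(B,[124,0,27])[0],RK)
E
```

```text
[87.7 -0.1 26.3] [ -1.93344495   6.06127942 -10.98730759]
t 5.85 turn [0.0029, -0.0, 0.0017] shift_cm [-0.06, 0.0, -3.5] |ang|deg 0.2
```

View pics/s5.png

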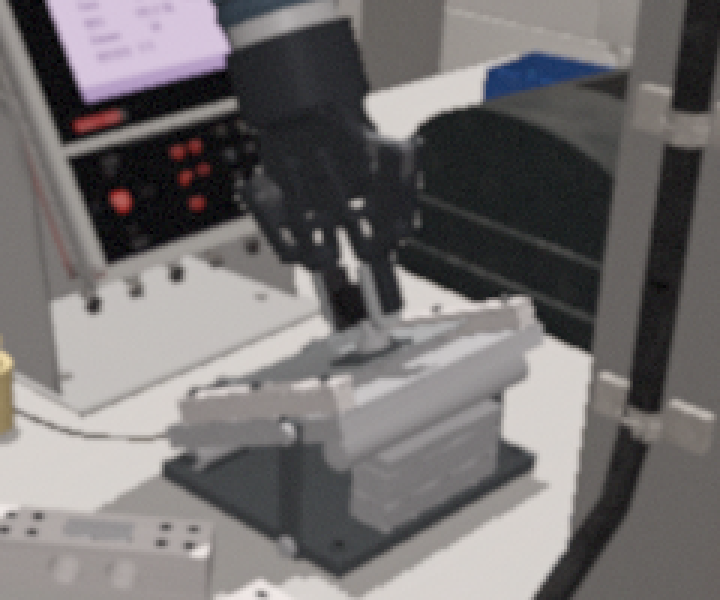

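>>> play_rows:
  series:
    - [[0,0,0,0,0,-1,10],[0,0,0,0,0,-2,10],[0,0,0,0,0,-2.8,10],[0,0,0,0,0,-3.3,10],[0,0,0,0,0,-3.4,10]]

```text
time: 6.35
tool_pos: [0.6146, -0.2468, 0.1154]
ee_rot: [[-0.107, -0.967, 0.23], [-0.408, 0.254, 0.877], [-0.907, -0.0, -0.422]]
force: [5.8, -4.0, -10.5]
grip_width: 0.0266
```

```bash
python3 - <<'E'
from h import *
o=observe();print((B[1].T@(o['tool_pos']-B[0])*1000).round(1),B[1].T@o['force'])
im=snapshot('scene');cv2.imwrite('pics/s6.png',im[100:300,230:470,::-1].repeat(3,0).repeat(3,1))
E
```

```text
[ 1.22e+02 -1.00e-01  2.63e+01] [ -2.26255982   6.61144628 -10.54131764]
```

View pics/s6.png

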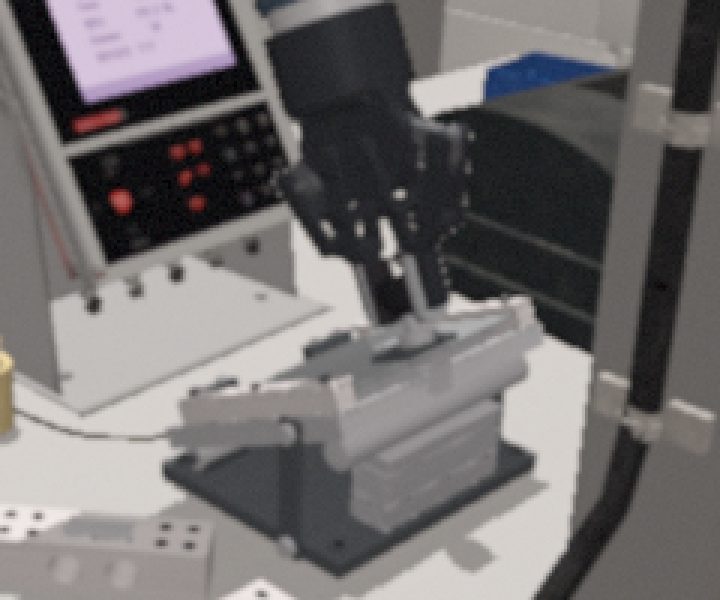

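>>> play_rows:
  series:
    - [[0,0,0,0,0,-0.1,10],[0,0,0,0,0,-0.2,10],[0,0,0,0,0,-0.25,10],[0,0,0,0,0,-0.25,10],[0,0,0,0,0,-0.25,10]]

```text
time: 6.9
tool_pos: [0.6142, -0.2485, 0.1162]
ee_rot: [[-0.107, -0.967, 0.23], [-0.408, 0.253, 0.877], [-0.907, -0.0, -0.422]]
force: [4.9, -4.6, -10.2]
grip_width: 0.0268
```

```bash
python3 - <<'E'
from h import *
o=observe();print((B[1].T@(o['tool_pos']-B[0])*1000).round(1),B[1].T@o['force'])
E
```

```text
[123.9  -0.   26.3] [ -1.45364187   5.95221325 -10.55987271]
```

>>> play_rows:
  series:
    - [[0,0,0,0.3,0,0,10],[0,0,0,0.6,0,0,10],[0,0,0,0.9,0,0,10],[0,0,0,1,0,0,10],[0,0,0,1,0,0,10]]

```text
time: 7.4
tool_pos: [0.6132, -0.2524, 0.1077]
ee_rot: [[-0.107, -0.967, 0.23], [-0.408, 0.254, 0.877], [-0.907, 0.0, -0.422]]
force: [4.1, -1.1, -6.6]
grip_width: 0.0267
```

```bash
python3 - <<'E'
from h import *
o=observe();print((B[1].T@(o['tool_pos']-B[0])*1000).round(1),B[1].T@o['force'])
E
```

```text
[124.   -0.   16.9] [-2.82070693  4.28558258 -5.98404955]
```

>>> play_rows:
  series:
    - [[0,0,0,0.1,0,0,10],[0,0,0,0.1,0,0,60],[0,0,0,0.1,0,0,60],[0,0,0,0.1,0,0,60],[0,0,0,0.1,0,0,60]]

```text
time: 7.9
tool_pos: [0.6128, -0.2532, 0.1084]
ee_rot: [[-0.108, -0.967, 0.23], [-0.409, 0.254, 0.876], [-0.906, 0.001, -0.423]]
force: [-0.8, 0.2, 0.2]
grip_width: 0.0513
```

>>> play_rows:
  series:
    - [[0,0,0,-1,0,0,65],[0,0,0,-3,0,0,65],[0,0,0,-6,0,0,65],[0,0,0,-9,0,0,65],[0,0,0,-9.5,0,0.5,65]]

```text
time: 8.4
tool_pos: [0.6269, -0.2096, 0.1976]
ee_rot: [[-0.1, -0.967, 0.232], [-0.412, 0.253, 0.875], [-0.906, -0.008, -0.424]]
force: [0.6, -0.2, 0.5]
grip_width: 0.0559
```

```bash
python3 - <<'E'
from h import *
import pickle
o=observe();im=snapshot('wrist');cv2.imwrite('pics/w7.png',np.clip(im[:,:,::-1]*1.4,0,255).astype(np.uint8))
pickle.dump(o,open('w7.pkl','wb'))
im=snapshot('scene');cv2.imwrite('pics/s7.png',im[100:300,230:470,::-1].repeat(3,0).repeat(3,1))
print((B[1].T@(o['tool_pos']-B[0])*1000).round(1),B[1].T@o['force'],o['grip_width'])
P=[(124,0,42.5),(122,0,42.5),(0,-32,14),(0,32,14),(0,-72,14),(0,72,14),(0,-32,0),(0,32,0)]
print(proj('wrist',b2w(B,P),o).round(1).tolist())
print(spot_in('wrist','knob'),o['q'])
E
```

```text
[121.4   2.2 117.3] [0.2992448  0.62009615 0.45692575] 0.055926437022920994
[[275.4, 222.8], [278.3, 222.8], [442.8, 169.1], [430.4, 248.1], [451.7, 112.8], [423.6, 291.6], [434.6, 165.7], [423.4, 241.2]]
[{'location': [0.6113, -0.2399, 0.1314], 'score': 0.76}] [-0.33067573  0.32236351  1.57247885 -0.46291141  1.23971625 -1.49259646]
```

View pics/w7.png

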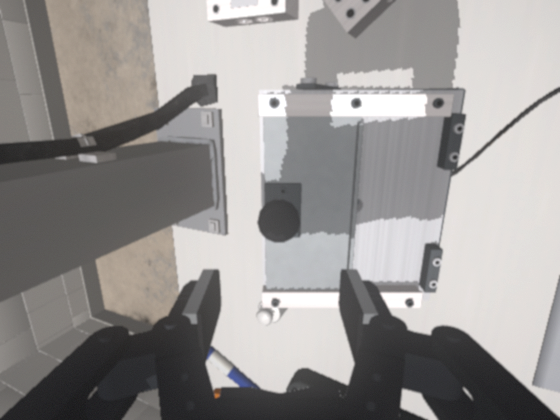

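View pics/s7.png

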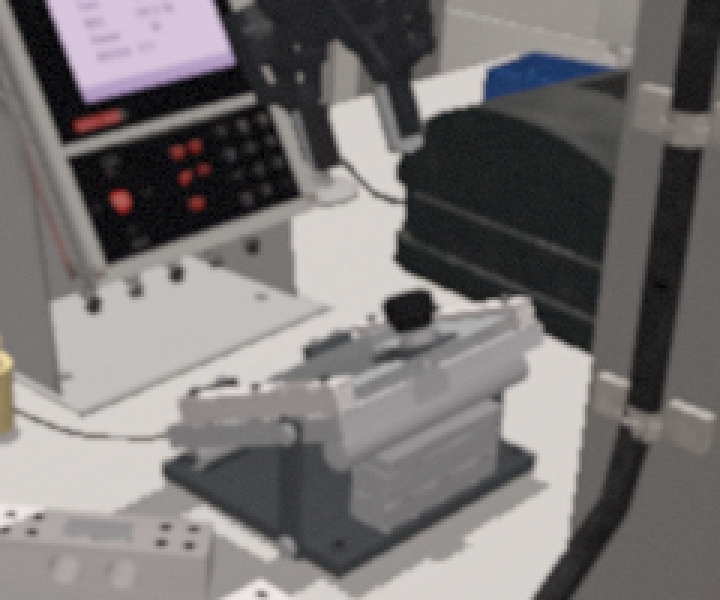

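```bash
python3 - <<'E'
from h import *
rel([.452,-.1452,.15],down(24.8))
E
```

```text
t 8.55 turn [0.8676, -0.4086, 0.1911] shift_cm [3.0, 18.26, 3.44] |ang|deg 56.0
```

>>> play_rows:
  series:
    - [[0.13,-0.06,0.03,-0.5,3,0,65],[0.26,-0.12,0.06,-0.5,7,0.5,70],[0.39,-0.18,0.09,0,11,1.5,75],[0.52,-0.24,0.115,1,15,2.5,75],[0.65,-0.3,0.14,2,18,3.4,75]]

```text
time: 9.05
tool_pos: [0.453, -0.1415, 0.1572]
ee_rot: [[-0.065, -0.602, 0.796], [-0.097, 0.797, 0.596], [-0.993, -0.038, -0.11]]
force: [-0.9, -0.4, 0.4]
grip_width: 0.064
```

```bash
python3 - <<'E'
from h import *
print(observe()['tool_pos'])
rel([.452,-.1452,.13],down(24.8))
E
```

```text
[ 0.45296412 -0.1414775   0.1571879 ]
t 9.05 turn [0.2117, -0.1061, 0.0497] shift_cm [2.74, -0.14, 0.0] |ang|deg 13.9
```

>>> play_rows:
  series:
    - [[0.1,-0.05,0.025,1,0,0,75],[0.18,-0.09,0.04,2,-0.1,0,75],[0.212,-0.106,0.05,2.7,-0.1,0,75],[0.212,-0.106,0.05,2.7,-0.1,0,75],[0.212,-0.106,0.05,2.7,-0.1,0,75]]

```text
time: 9.55
tool_pos: [0.4544, -0.146, 0.1322]
ee_rot: [[-0.0, -0.425, 0.905], [-0.003, 0.905, 0.425], [-1.0, -0.003, -0.001]]
force: [0.0, -0.3, -0.2]
grip_width: 0.0637
```

```bash
python3 - <<'E'
from h import *
import pickle
o=observe();im=snapshot('wrist');cv2.imwrite('pics/w8.png',np.clip(im[:,:,::-1]*1.4,0,255).astype(np.uint8))
pickle.dump(o,open('w8.pkl','wb'))
rel([.452,-.1452,.007],down(24.8))
a=np.radians(-65.2);u=np.array([np.cos(a),np.sin(a),0]);v=np.array([-u[1],u[0],0]);c=np.array([.452,-.1452,.03])
print(proj('wrist',[c+i*.06*u+j*.017*v for i,j in((-1,-1),(1,-1),(1,1),(-1,1))],o).round(1).tolist())
E
```

```text
t 9.6 turn [0.0066, -0.0007, 0.0033] shift_cm [12.57, 0.23, -0.21] |ang|deg 0.4
[[253.0, 133.1], [256.0, 281.8], [297.0, 282.0], [300.5, 133.4]]
```

View pics/w8.png

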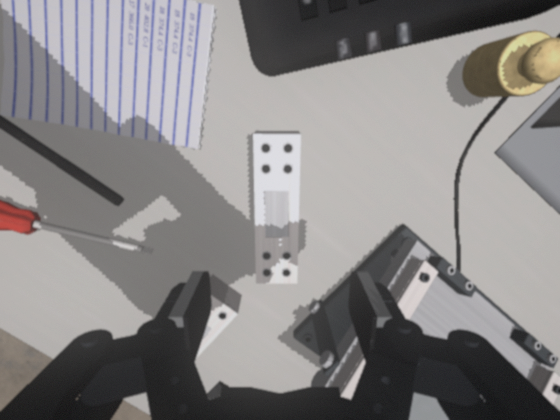

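>>> play_rows:
  series:
    - [[0.006,0,0.003,3,0.2,-0.2,70],[0.006,0,0.003,6.5,0.2,-0.2,70],[0.006,0,0.003,10,0.2,-0.2,70],[0.006,0,0.003,12,0.2,-0.2,70],[0.006,0,0.003,12.4,0.2,-0.2,70]]

```text
time: 10.1
tool_pos: [0.4507, -0.1442, 0.0065]
ee_rot: [[-0.004, -0.42, 0.907], [0.002, 0.907, 0.42], [-1.0, 0.004, -0.003]]
force: [-0.4, 0.1, 0.3]
grip_width: 0.0601
```

```bash
python3 - <<'E'
from h import *
o=observe();print(o['force'],o['tool_pos'])
im=snapshot('wrist');cv2.imwrite('pics/w9.png',np.clip(im[:,:,::-1]*1.4,0,255).astype(np.uint8))
rel([.452,-.1452,.007],down(24.8))
E
```

```text
[-0.35312663  0.07228685  0.33242803] [ 0.45070876 -0.14416673  0.00646088]
t 10.15 turn [0.0007, -0.002, -0.0019] shift_cm [0.04, -0.07, 0.03] |ang|deg 0.2
```

View pics/w9.png

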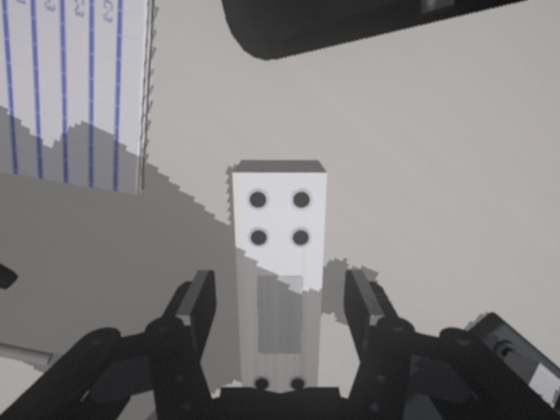

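>>> play_rows:
  series:
    - [[0,0,0,0,0,0.05,45],[0,0,0,0,0,0.05,25],[0,0,0,0,0,0.05,25],[0,0,0,0,0,0.05,25],[0,0,0,0,0,0.05,25]]
  grip_force: 60

```text
time: 10.65
tool_pos: [0.4541, -0.146, 0.0105]
ee_rot: [[0.003, -0.419, 0.908], [-0.002, 0.908, 0.419], [-1.0, -0.003, 0.002]]
force: [-0.0, 1.5, 7.6]
grip_width: 0.033
```

>>> play_rows:
  series:
    - [[0,0,0,-0.5,0,0,25],[0,0,0,-1.5,0,0,25],[0,0,0,-4,0,0,25],[0,0,0,-7,0,0,25],[0,0,0,-10,0,0,25]]

```text
time: 11.15
tool_pos: [0.4519, -0.1448, 0.1097]
ee_rot: [[-0.001, -0.419, 0.908], [0.0, 0.908, 0.419], [-1.0, 0.0, -0.001]]
force: [0.7, -0.1, -2.6]
grip_width: 0.0327
```

>>> play_rows:
  series:
    - [[0,0,0,-3,0,0,25],[0,0,0,-6,0,0,25],[0,0,0,-8,0,0,25],[0,0,0,-8,0,0,25],[0,0,0,-8,0,0,25]]

```text
time: 11.65
tool_pos: [0.4521, -0.1449, 0.1882]
ee_rot: [[-0.0, -0.419, 0.908], [-0.0, 0.908, 0.419], [-1.0, -0.0, -0.0]]
force: [-0.4, -0.3, -2.7]
grip_width: 0.0327
```

```bash
python3 - <<'E'
from h import *
import pickle
o=observe();print(o['force'],o['tool_pos'],o['grip_width'])
im=snapshot('wrist');cv2.imwrite('pics/w10.png',np.clip(im[:,:,::-1]*1.4,0,255).astype(np.uint8))
pickle.dump(o,open('w10.pkl','wb'))
im=snapshot('scene');cv2.imwrite('pics/s10.png',im[100:300,200:440,::-1].repeat(3,0).repeat(3,1))
rel(b2w(B,[17,0,110])[0],RK)
E
```

```text
[-0.39998182 -0.25452401 -2.70250627] [ 0.45207678 -0.14491245  0.18824073] 0.032705572979978954
t 11.75 turn [-0.8629, 0.4068, -0.1946] shift_cm [3.94, -6.09, 18.88] |ang|deg 55.8
```

View pics/w10.png

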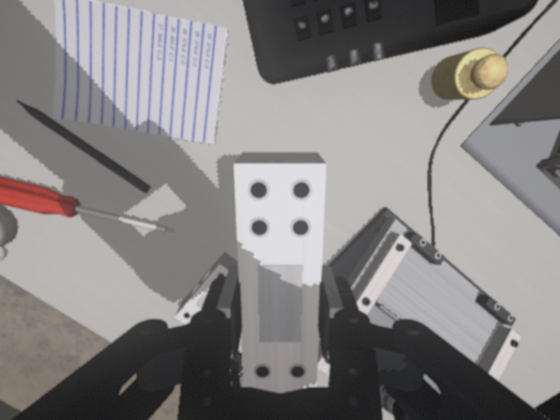

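View pics/s10.png

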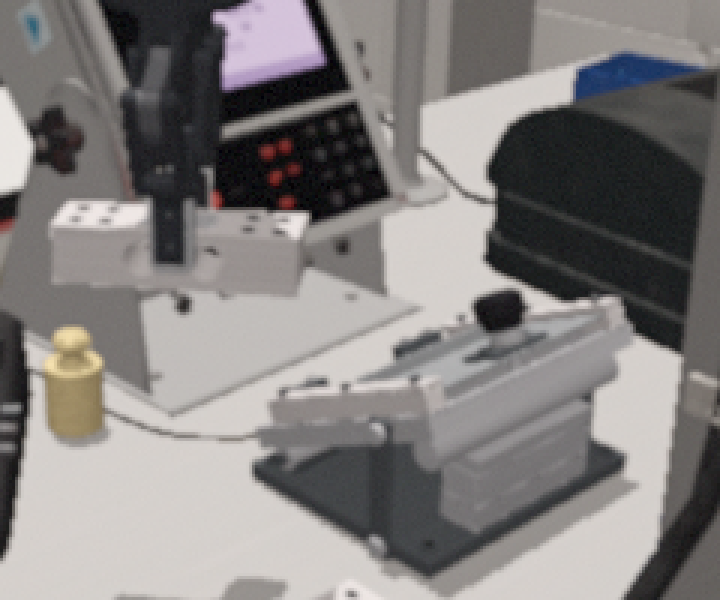

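```bash
python3 - <<'E'
from h import *
print(b2w(B,[(30,0,85),(24,0,30)]).round(3))
rel(b2w(B,[30,0,85])[0],RK)
E
```

```text
[[ 0.643 -0.142  0.13 ]
 [ 0.638 -0.159  0.077]]
t 11.75 turn [-0.8629, 0.4068, -0.1946] shift_cm [5.66, -7.82, 17.46] |ang|deg 55.8
```

>>> play_rows:
  series:
    - [[-0.13,0.06,-0.03,0,-1,2.5,25],[-0.26,0.12,-0.06,0,-2.5,5.5,25],[-0.39,0.18,-0.09,0,-4,9,25],[-0.52,0.245,-0.117,1,-5.5,12,25],[-0.65,0.306,-0.146,2,-7,15,25]]

```text
time: 12.25
tool_pos: [0.6191, -0.1454, 0.1664]
ee_rot: [[-0.119, -0.891, 0.438], [-0.307, 0.453, 0.837], [-0.944, -0.035, -0.328]]
force: [-0.5, -0.4, -2.4]
grip_width: 0.0324
```

```bash
python3 - <<'E'
from h import *
o=observe();print(o['tool_pos'],o['force'],o['grip_width'])
rel(b2w(B,[28,0,70])[0],RK)
E
```

```text
[ 0.61909403 -0.14539141  0.16643127] [-0.50080066 -0.38315293 -2.44383724] 0.03238824650578555
t 12.25 turn [-0.2076, 0.0982, -0.0463] shift_cm [4.6, -1.86, 2.55] |ang|deg 13.4
```

>>> play_rows:
  series:
    - [[-0.09,0.045,-0.02,1,-0.8,1,25],[-0.17,0.08,-0.04,2,-1.6,2,25],[-0.208,0.098,-0.046,3.5,-1.9,2.5,25],[-0.208,0.098,-0.046,4.6,-1.9,2.5,25],[-0.208,0.098,-0.046,4.6,-1.9,2.5,25]]

```text
time: 12.75
tool_pos: [0.6382, -0.148, 0.1144]
ee_rot: [[-0.113, -0.964, 0.239], [-0.405, 0.265, 0.875], [-0.907, 0.002, -0.42]]
force: [0.4, 0.1, -2.5]
grip_width: 0.0327
```

```bash
python3 - <<'E'
from h import *
import pickle
o=observe();print(o['tool_pos'],B[1].T@o['force'],o['grip_width'],(B[1].T@(o['tool_pos']-B[0])*1000).round(1))
im=snapshot('wrist');cv2.imwrite('pics/w11.png',np.clip(im[:,:,::-1]*1.4,0,255).astype(np.uint8))
pickle.dump(o,open('w11.pkl','wb'))
im=snapshot('top');cv2.imwrite('pics/t11.png',im[40:240,220:460,::-1].repeat(3,0).repeat(3,1))
im=snapshot('scene');cv2.imwrite('pics/s11.png',im[100:300,230:470,::-1].repeat(3,0).repeat(3,1))
rel(b2w(B,[22,0,22])[0],RK)
print(proj('wrist',b2w(B,[(0,-32,14),(0,-72,14)]),o))
E
```

```text
[ 0.63823719 -0.14799498  0.11441181] [-1.21222978  0.33568151 -2.1386511 ] 0.032676521788750613 [29.6 -2.7 68.3]
t 12.9 turn [-0.0081, 0.0025, 0.0012] shift_cm [5.02, -0.01, 0.9] |ang|deg 0.5
[[326.75618444 193.2308839 ]
 [329.2470302  125.6339029 ]]
```

View pics/w11.png

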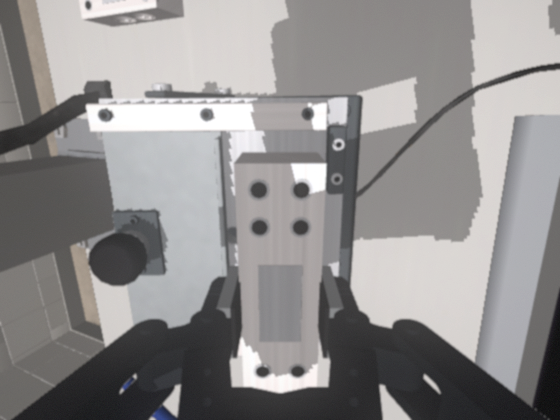

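View pics/t11.png

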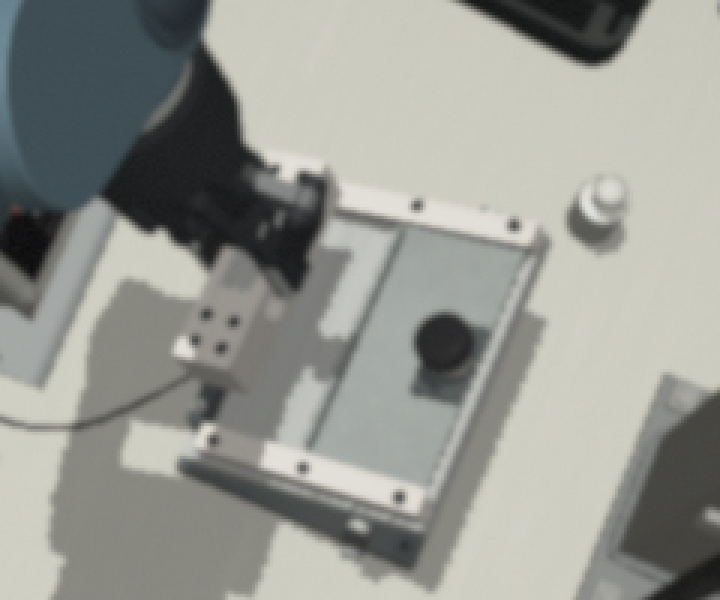

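View pics/s11.png

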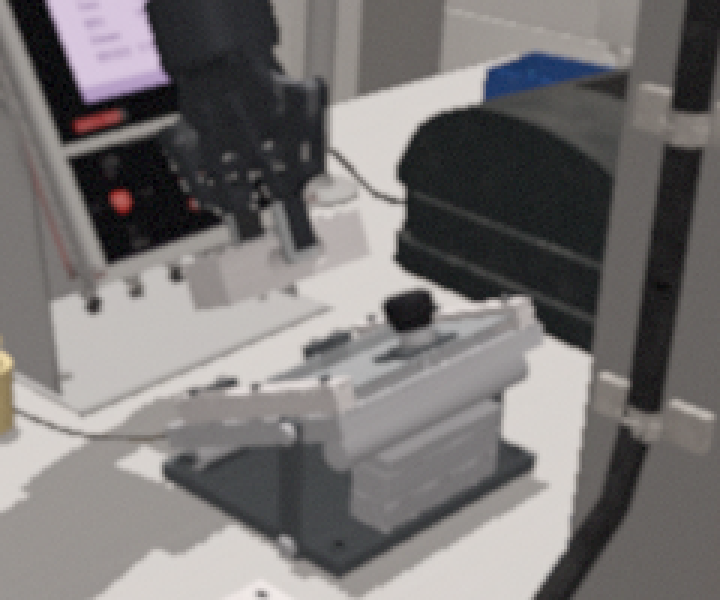

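>>> play_rows:
  series:
    - [[-0.008,0.002,0.001,1,-0.1,0.5,25],[-0.008,0.002,0.001,2.2,-0.15,0.9,25],[-0.008,0.002,0.001,3.5,-0.15,0.9,25],[-0.008,0.002,0.001,4.6,-0.15,0.9,25],[-0.008,0.002,0.001,4.8,-0.15,0.9,25]]

```text
time: 13.4
tool_pos: [0.6375, -0.1602, 0.0679]
ee_rot: [[-0.113, -0.966, 0.231], [-0.407, 0.257, 0.876], [-0.906, 0.005, -0.422]]
force: [-0.7, -0.1, -3.3]
grip_width: 0.033
```

```bash
python3 - <<'E'
from h import *
import pickle
o=observe();print(o['tool_pos'],B[1].T@o['force'],o['grip_width'],(B[1].T@(o['tool_pos']-B[0])*1000).round(1))
im=snapshot('wrist');cv2.imwrite('pics/w12.png',np.clip(im[:,:,::-1]*1.4,0,255).astype(np.uint8))
pickle.dump(o,open('w12.pkl','wb'))
im=snapshot('scene');cv2.imwrite('pics/s12.png',im[100:300,230:470,::-1].repeat(3,0).repeat(3,1))
rel(b2w(B,[20,1.5,13])[0],RK)
E
```

```text
[ 0.63745558 -0.16019389  0.06788576] [-1.12725847 -0.65111924 -3.06398554] 0.03296584553521174 [20.8 -0.3 21.1]
t 13.5 turn [0.0019, 0.0002, -0.0018] shift_cm [0.98, -0.08, 0.11] |ang|deg 0.2
```

View pics/w12.png

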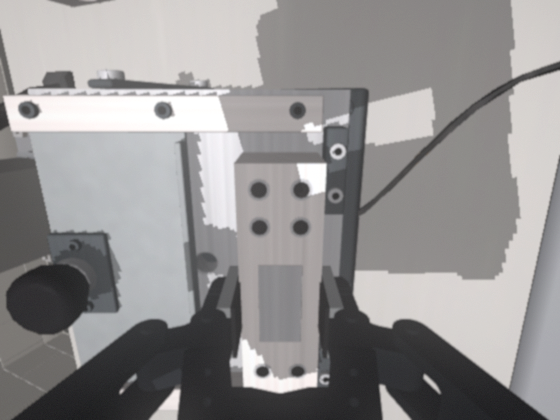

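View pics/s12.png

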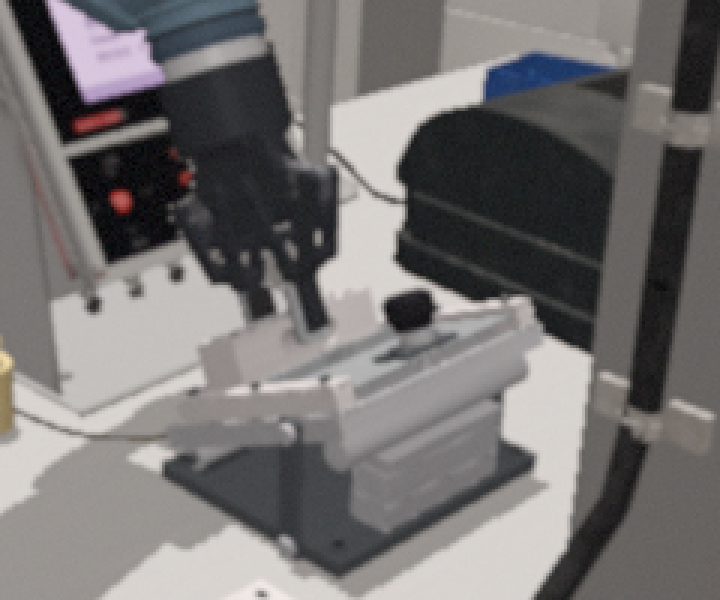

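>>> play_rows:
  series:
    - [[0,0,0,0.2,-0.08,0,25],[0,0,0,0.4,-0.08,0,25],[0,0,0,0.6,-0.08,0,25],[0,0,0,0.7,-0.08,0,25],[0,0,0,0.7,-0.08,0,25]]

```text
time: 14.0
tool_pos: [0.639, -0.1628, 0.064]
ee_rot: [[-0.109, -0.967, 0.232], [-0.408, 0.256, 0.876], [-0.906, 0.001, -0.422]]
force: [-0.1, 0.1, -3.0]
grip_width: 0.0328
```

```bash
cat > st.py <<'E'
from h import *
o=observe();print('t',o['time'],'F',(B[1].T@o['force']).round(1),o['grip_width'],(B[1].T@(o['tool_pos']-B[0])*1000).round(1),'tq',(B[1].T@o['wrist_torque']).round(2))
rel(o['tool_pos'],RK)
E
python3 st.py
```

```text
t 14.0 F [-1.3 -0.1 -2.6] 0.032794920647255435 [21.1  1.9 16.7] tq [0.03 0.39 0.  ]
t 14.0 turn [0.0019, 0.0003, -0.0004] shift_cm [0.0, 0.0, 0.0] |ang|deg 0.1
```

>>> play_rows:
  series:
    - [[0,0,0,0.1,0,0,25],[0,0,0,0.2,0,0,25],[0,0,0,0.3,0,0,25],[0,0,0,0.35,0,0,25],[0,0,0,0.35,0,0,25]]

```text
time: 14.5
tool_pos: [0.6387, -0.1643, 0.0608]
ee_rot: [[-0.109, -0.967, 0.232], [-0.408, 0.256, 0.876], [-0.906, 0.001, -0.422]]
force: [-0.3, 0.8, -1.7]
grip_width: 0.0328
```

```bash
python3 st.py
```

```text
t 14.5 F [-1.4 -0.5 -1.3] 0.03280113098333821 [21.1  1.9 13.1] tq [-0.01  0.39 -0.04]
t 14.5 turn [0.0018, 0.0003, -0.0005] shift_cm [0.0, 0.0, 0.0] |ang|deg 0.1
```

>>> play_rows:
  series:
    - [[0,0,0,0.05,0,0,25],[0,0,0,0.1,0,0,25],[0,0,0,0.15,0,0,25],[0,0,0,0.15,0,0,25],[0,0,0,0.15,0,0,25]]

```text
time: 15.0
tool_pos: [0.6386, -0.1649, 0.0596]
ee_rot: [[-0.109, -0.967, 0.232], [-0.408, 0.256, 0.876], [-0.906, 0.001, -0.422]]
force: [0.6, 0.3, -2.0]
grip_width: 0.0327
```

```bash
python3 st.py
```

```text
t 15.0 F [-1.3  0.5 -1.6] 0.032689366640659176 [21.1  2.  11.8] tq [-0.03  0.39  0.01]
t 15.0 turn [0.0019, 0.0002, -0.0003] shift_cm [0.0, 0.0, 0.0] |ang|deg 0.1
```

>>> play_rows:
  series:
    - [[0,0,0,0.05,0,0,25],[0,0,0,0.1,0,0,25],[0,0,0,0.15,0,0,25],[0,0,0,0.2,0,0,25],[0,0,0,0.2,0,0,25]]

```text
time: 15.5
tool_pos: [0.6388, -0.1656, 0.0582]
ee_rot: [[-0.108, -0.967, 0.232], [-0.408, 0.256, 0.876], [-0.906, 0.0, -0.422]]
force: [-0.8, 1.1, -0.1]
grip_width: 0.0328
```

```bash
python3 st.py
```

```text
t 15.5 F [-0.8 -1.   0.3] 0.032816792892553556 [21.2  2.4 10.3] tq [0.05 0.37 0.01]
t 15.5 turn [0.0016, 0.0003, 0.0006] shift_cm [0.0, 0.0, 0.0] |ang|deg 0.1
```

>>> play_rows:
  series:
    - [[0,0,0,0.05,0,0.1,25],[0,0,0,0.05,0,0.2,25],[0,0,0,0.05,0,0.3,25],[0,0,0,0.05,0,0.35,25],[0,0,0,0.05,0,0.35,25]]

```text
time: 16.0
tool_pos: [0.64, -0.1629, 0.0568]
ee_rot: [[-0.107, -0.967, 0.232], [-0.409, 0.256, 0.876], [-0.906, -0.001, -0.423]]
force: [0.2, 1.9, 5.3]
grip_width: 0.0324
```

```bash
python3 st.py
```

```text
t 16.0 F [ 0.6 -0.3  5.6] 0.0324382627638671 [17.9  2.9 10.2] tq [ 0.04  0.15 -0.02]
t 16.0 turn [0.0014, 0.0, 0.0018] shift_cm [0.0, 0.0, 0.0] |ang|deg 0.1
```

>>> play_rows:
  series:
    - [[0,0,0,0,0,0.05,25],[0,0,0,0,0,0.1,25],[0,0,0,0,0,0.15,25],[0,0,0,0,0,0.2,25],[0,0,0,0,0,0.2,25]]

```text
time: 16.5
tool_pos: [0.6401, -0.1626, 0.0567]
ee_rot: [[-0.109, -0.967, 0.232], [-0.411, 0.256, 0.875], [-0.905, -0.0, -0.425]]
force: [-2.1, -2.8, 7.3]
grip_width: 0.0327
```

```bash
python3 st.py; python3 - <<'E'
from h import *
im=snapshot('wrist');cv2.imwrite('pics/w13.png',np.clip(im[:,:,::-1]*1.4,0,255).astype(np.uint8))
im=snapshot('scene');cv2.imwrite('pics/s13.png',im[100:300,230:470,::-1].repeat(3,0).repeat(3,1))
E
```

```text
t 16.5 F [ 6.  -1.3  5.2] 0.032705545398298674 [17.5  2.9 10.3] tq [-0.12 -0.66 -0.03]
t 16.5 turn [0.0012, -0.0027, 0.0008] shift_cm [0.0, 0.0, 0.0] |ang|deg 0.2
```

View pics/w13.png

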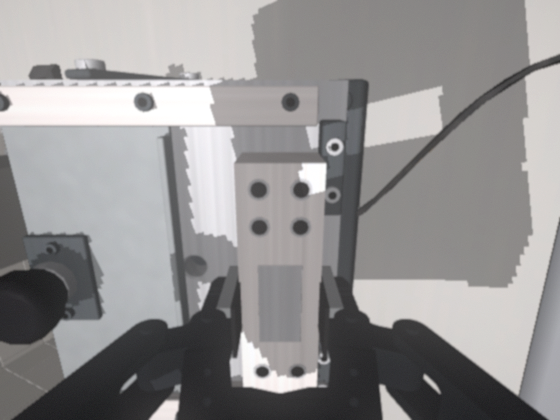

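View pics/s13.png

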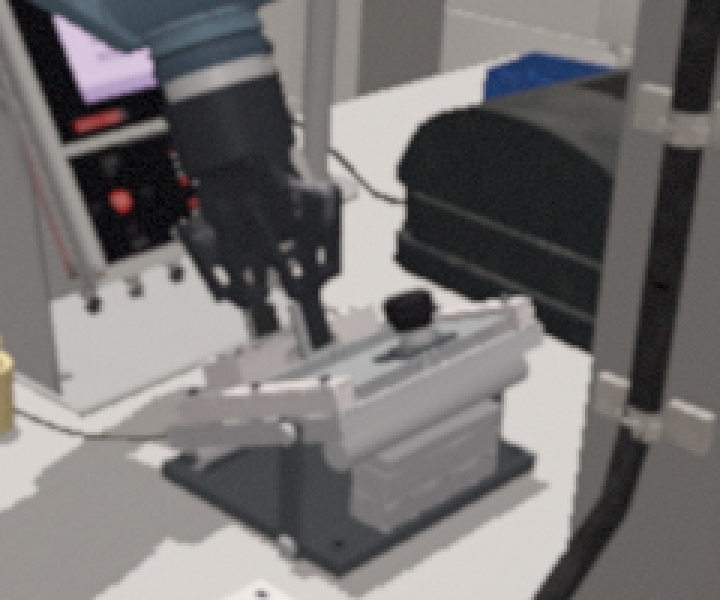

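>>> play_rows:
  series:
    - [[0,0,0,0,0,-0.05,40],[0,0,0,0,0,-0.05,45],[0,0,0,0,0,-0.05,52],[0,0,0,0,0,-0.05,54],[0,0,0,0,0,-0.05,54]]

```text
time: 17.1
tool_pos: [0.6391, -0.1612, 0.0546]
ee_rot: [[-0.11, -0.967, 0.231], [-0.408, 0.256, 0.877], [-0.907, 0.002, -0.422]]
force: [0.3, -0.3, 0.1]
grip_width: 0.046
```

```bash
python3 st.py; python3 - <<'E'
from h import *
im=snapshot('wrist');cv2.imwrite('pics/w14.png',np.clip(im[:,:,::-1]*1.4,0,255).astype(np.uint8))
E
```

```text
t 17.1 F [ 0.3  0.3 -0. ] 0.04595497421667298 [15.6  1.6  8.8] tq [0.   0.21 0.06]
t 17.1 turn [0.0023, 0.0005, -0.0011] shift_cm [0.0, 0.0, 0.0] |ang|deg 0.2
```

View pics/w14.png

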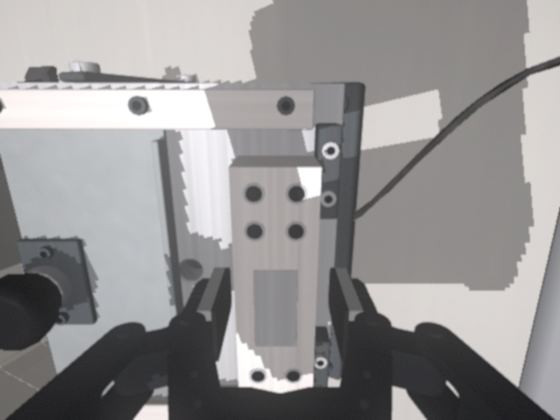

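>>> play_rows:
  series:
    - [[0,0,0,-0.8,0,-0.05,54],[0,0,0,-2.5,0,-0.05,54],[0,0,0,-5,0,-0.05,54],[0,0,0,-8,0,-0.5,54],[0,0,0,-10,0,-1,54]]

```text
time: 17.65
tool_pos: [0.6495, -0.1284, 0.154]
ee_rot: [[-0.105, -0.967, 0.232], [-0.409, 0.255, 0.876], [-0.907, -0.003, -0.422]]
force: [-0.0, -0.9, -0.6]
grip_width: 0.0464
```

>>> play_rows:
  series:
    - [[0,0,0,-2,0.5,-1,54],[0,0,0,-3,1,-2,54],[0,0,0,-3,1,-3,54],[0,0,0,-3,1,-3,54],[0,0,0,-3,1,-3,54]]

```text
time: 18.15
tool_pos: [0.634, -0.1413, 0.1888]
ee_rot: [[-0.111, -0.966, 0.232], [-0.407, 0.257, 0.876], [-0.907, 0.003, -0.422]]
force: [-0.1, 0.7, -1.4]
grip_width: 0.0465
```

```bash
python3 st.py; python3 - <<'E'
from h import *
o=observe()
im=snapshot('wrist')[:,:,::-1]
im=np.clip(im*1.4,0,255).astype(np.uint8).copy();cv2.imwrite('pics/w15raw.png',im)
def pl(P,c):
    cv2.polylines(im,[proj('wrist',b2w(B,P),o).round().astype(int)],True,c,1)
pl([(0,-60,30),(34,-60,30),(34,60,30),(0,60,30)],(0,0,255))
for a,c in((-72,-32),(32,72)): pl([(0,a,14),(0,c,14),(-10,c,14),(-10,a,14)],(0,255,0))
th=np.linspace(0,6.28,30);pl([(122+15*np.cos(a),15*np.sin(a),42.5) for a in th],(0,255,255))
cv2.imwrite('pics/w15.png',im)
im=snapshot('scene');cv2.imwrite('pics/s15.png',im[100:300,230:470,::-1].repeat(3,0).repeat(3,1))
E
```

```text
t 18.15 F [-1.2 -0.3 -1. ] 0.046454189701486105 [ 56.2  -8.5 138. ] tq [-0.06  0.22 -0.02]
t 18.15 turn [0.0017, 0.0005, -0.0023] shift_cm [0.0, 0.0, 0.0] |ang|deg 0.2
```

View pics/w15.png

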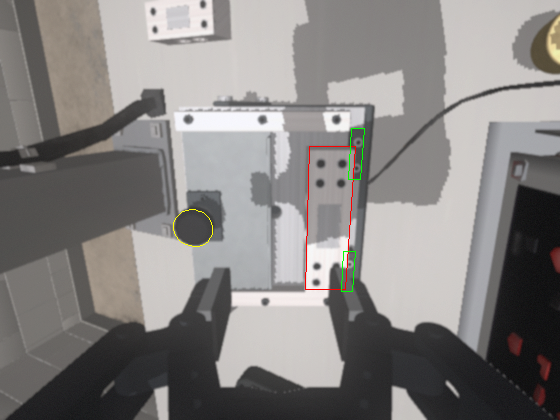

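View pics/s15.png

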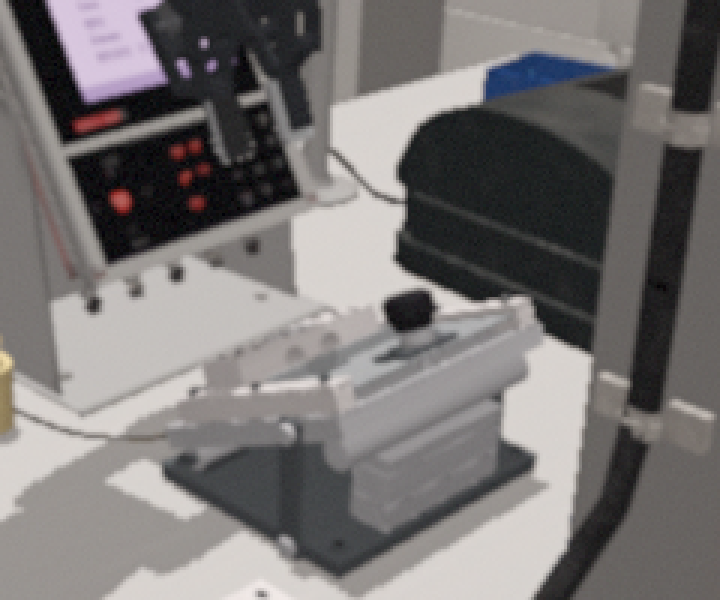

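View pics/w15raw.png

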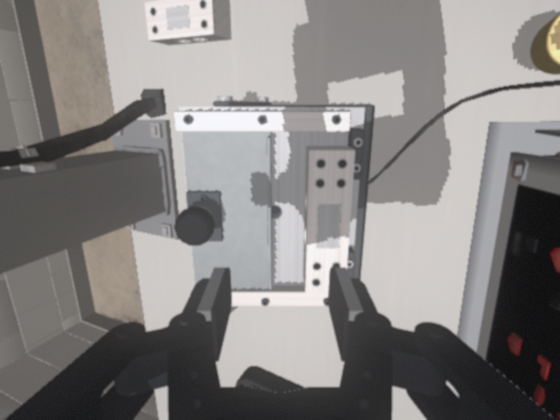

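```bash
python3 - <<'E'
import cv2
a=cv2.imread('pics/w15raw.png')[125:305,280:390]
b=cv2.imread('pics/w15.png')[125:305,280:390]
import numpy as np
cv2.imwrite('pics/w15z.png',cv2.resize(np.hstack([a,b]),None,fx=3.3,fy=3.3,interpolation=cv2.INTER_CUBIC))
E
```

```text
(no output)
```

View pics/w15z.png

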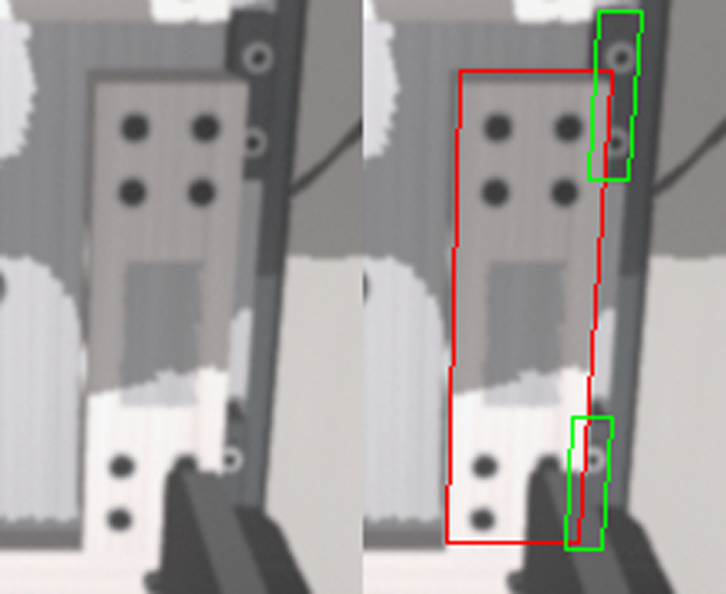

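```bash
python3 - <<'E'
from bench import *
print(finish_job(), observe()['time'])
E
```

```text
the job is handed in; nothing more can be done
the job is handed in; nothing more can be done
```

I handed the job in at about 18 s of the 54 s. The cover looks locked open and the long bar is lying against the ledge. `finish_job()` gives no verdict, so this rests on my own last checks.

**What I did:**
- **Cover:** I found the fixture and bars in the camera images, gripped the knob and pulled it about 10 mm. I slid the cover up about 63 mm, let the pin down into the upper hole and let go.
- **Bar:** I gripped the long bar across its width and lowered it onto the bed until the force showed contact. I then slid it down against the ledge (about 6 N), opened the fingers and backed away.

**Last checks:**
- **Cover and plunger:** In the wrist picture the knob sits at about bed x = 122 mm, which matches the cover locked at 62 mm. It stayed there, low on its collar, through all the later pictures.
- **Bar position:** Its outline matches the predicted seated position to about 1 pixel. It is parallel to the ledge to about 0.01 rad and roughly 2 mm off centre, inside the 12 mm allowed.
- **Bar height:** I did not measure flatness from the pictures. The tool height at contact with the bed (10.3 mm) agreed with the height when I picked the bar off the bench (10.5 mm), so it should be flat.
- **Left alone:** I never touched the short bar or the weight, but I did not measure their positions again at the end.
- **Gripper:** It is clear of everything.

**Disagreements:**
- The fixed cameras and the wrist camera placed the fixture about 3 mm apart. I used the wrist camera's fit, and the contacts with the knob, bed and ledge agreed with it.
- In the last picture one fingertip hid one end of the bar.

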